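# Load, chock and tilt the colony light table

### The job

The light table for reading colonies in roll bottles was left tilted. Swing its red lever to bring the panel level, lay every roll bottle from the blue cradle on the panel in one row, each lying along the front hinge and clear of the front rail, and push a wedge chock snug against the middle of each bottle's front side, the side that will be low. Then swing the lever back to its tilted stop, so that every bottle rests on its own chock, clear of the rail, and leave the other glassware where it stands.

Things in the scene. Friction and masses are not known exactly. Their poses are not given: they have to be found in the camera images.
- light_table: grey base of the tilting light table, fixed, 205 mm deep (x) by 376 mm wide (y). Origin: centre of its footprint on the worktop; x points to its back (away from the hinge). The lever's cross shaft runs along y through x = 0, z = 44 mm
- panel_top (a point): middle of the panel's top face; x uphill to its back, y along the front hinge, z out of it. Panel 200 (x) by 360 mm (y), hinged at x = -100 mm, where a rail stands 12 mm above it, inner face at x = -94 mm. Level, the top is 63 mm above the worktop. A bottle left on the level panel stays put; on the tilted panel it rolls to the rail unless chocked
- tilt_lever (a joint): angle of the lever with the red grip: 0 = leaning 45 degrees to the back (table +x), panel tilted 10 degrees, front edge low; 1.571 = leaning 45 degrees to the front, panel level. A spring snaps it home at both stops from a little past the middle on; 5 to 12 N at the grip swings it over. Push it or hold it from above
- lever_grip (a point): middle of the lever's red cylindrical grip, 22 mm in diameter and 36 mm long along the table's y, 70 mm from the shaft, on the right (-y) side of the table, 215 mm from the table's middle; the 9 mm lever arm meets it at its inner end
- cradle: blue cradle for three bottles, fixed, 100 mm (x) by 240 mm (y). Origin: centre of its underside. Each place has two low ribs along x, their tops 17 mm above the worktop, at y = +80, 0 and -80 mm; a bottle in it lies along x with its axis 35 mm above the worktop
- bottle_1: roll bottle for cultures, lying: cream round glass 46 mm in diameter with a paper band and a blue 30 mm screw cap, 104 mm long. Origin: on its axis, in the middle of the straight part; x runs along the axis towards the cap (cap end +61 mm, rounded base end -43 mm). It rolls freely about x. About 160 g. Some bottles may be absent
- bottle_2: roll bottle for cultures, lying: cream round glass 46 mm in diameter with a paper band and a blue 30 mm screw cap, 104 mm long. Origin: on its axis, in the middle of the straight part; x runs along the axis towards the cap (cap end +61 mm, rounded base end -43 mm). It rolls freely about x. About 160 g. Some bottles may be absent
- bottle_3: roll bottle for cultures, lying: cream round glass 46 mm in diameter with a paper band and a blue 30 mm screw cap, 104 mm long. Origin: on its axis, in the middle of the straight part; x runs along the axis towards the cap (cap end +61 mm, rounded base end -43 mm). It rolls freely about x. About 160 g. Some bottles may be absent
- chock_1: orange rubber wedge chock, 90 g, one of three alike. Origin on its flat underside; +x points to the thin toe, 32 mm ahead. Wedge 44 mm wide (y), its 40-degree face rising backwards to 26 mm; wedge back at x = -6 mm. Grip block at x = -24 mm: 16 (x) by 26 mm (y), top 50 mm up; hold it across y. When a bottle touches the face, its axis is 40 mm ahead (+x) of the origin
- chock_2: orange rubber wedge chock, 90 g, one of three alike. Origin on its flat underside; +x points to the thin toe, 32 mm ahead. Wedge 44 mm wide (y), its 40-degree face rising backwards to 26 mm; wedge back at x = -6 mm. Grip block at x = -24 mm: 16 (x) by 26 mm (y), top 50 mm up; hold it across y. When a bottle touches the face, its axis is 40 mm ahead (+x) of the origin
- chock_3: orange rubber wedge chock, 90 g, one of three alike. Origin on its flat underside; +x points to the thin toe, 32 mm ahead. Wedge 44 mm wide (y), its 40-degree face rising backwards to 26 mm; wedge back at x = -6 mm. Grip block at x = -24 mm: 16 (x) by 26 mm (y), top 50 mm up; hold it across y. When a bottle touches the face, its axis is 40 mm ahead (+x) of the origin
- flask: bystander: conical flask with cotton plug, 61 mm across, 111 mm high; origin at its underside
- jar_black: bystander: glass jar with black lid, 60 mm across, 125 mm high; origin at its underside
- closed_dish: bystander: closed glass dish, 112 mm across, 29 mm high; origin at its underside
Not all that is in view belongs to the job. What is shaped like the chock_1 but purple is not meant.

How it is judged (in metres and radians):
On the way, in this order (a step that is already met when the one before it is completed fails the run):
1. the lever is home at its front stop and the panel is level (value of joint tilt_lever above 1.45 rad), for 0.2 s.
2. with the panel still level, every bottle lies across it with its own chock against its front side (value of joint tilt_lever above 1.45 rad and z of bottle_1 in the frame of panel_top between 0.015 and 0.031 m and x of bottle_1 in the frame of panel_top between -0.06 and 0.1 m and y of bottle_1 in the frame of panel_top between -0.18 and 0.18 m and angle between the x axis of each of bottle_1, bottle_2, bottle_3 and the y axis of panel_top, either way round below 0.35 rad and ((x of bottle_1 in the frame of chock_1 between 0.034 and 0.0494 m and y of bottle_1 in the frame of chock_1 between -0.03 and 0.03 m and z of bottle_1 in the frame of chock_1 between 0.017 and 0.029 m) or (x of bottle_1 in the frame of chock_2 between 0.034 and 0.0494 m and y of bottle_1 in the frame of chock_2 between -0.03 and 0.03 m and z of bottle_1 in the frame of chock_2 between 0.017 and 0.029 m) or (x of bottle_1 in the frame of chock_3 between 0.034 and 0.0494 m and y of bottle_1 in the frame of chock_3 between -0.03 and 0.03 m and z of bottle_1 in the frame of chock_3 between 0.017 and 0.029 m)) and z of bottle_2 in the frame of panel_top between 0.015 and 0.031 m and x of bottle_2 in the frame of panel_top between -0.06 and 0.1 m and y of bottle_2 in the frame of panel_top between -0.18 and 0.18 m and ((x of bottle_2 in the frame of chock_1 between 0.034 and 0.0494 m and y of bottle_2 in the frame of chock_1 between -0.03 and 0.03 m and z of bottle_2 in the frame of chock_1 between 0.017 and 0.029 m) or (x of bottle_2 in the frame of chock_2 between 0.034 and 0.0494 m and y of bottle_2 in the frame of chock_2 between -0.03 and 0.03 m and z of bottle_2 in the frame of chock_2 between 0.017 and 0.029 m) or (x of bottle_2 in the frame of chock_3 between 0.034 and 0.0494 m and y of bottle_2 in the frame of chock_3 between -0.03 and 0.03 m and z of bottle_2 in the frame of chock_3 between 0.017 and 0.029 m)) and z of bottle_3 in the frame of panel_top between 0.015 and 0.031 m and x of bottle_3 in the frame of panel_top between -0.06 and 0.1 m and y of bottle_3 in the frame of panel_top between -0.18 and 0.18 m and ((x of bottle_3 in the frame of chock_1 between 0.034 and 0.0494 m and y of bottle_3 in the frame of chock_1 between -0.03 and 0.03 m and z of bottle_3 in the frame of chock_1 between 0.017 and 0.029 m) or (x of bottle_3 in the frame of chock_2 between 0.034 and 0.0494 m and y of bottle_3 in the frame of chock_2 between -0.03 and 0.03 m and z of bottle_3 in the frame of chock_2 between 0.017 and 0.029 m) or (x of bottle_3 in the frame of chock_3 between 0.034 and 0.0494 m and y of bottle_3 in the frame of chock_3 between -0.03 and 0.03 m and z of bottle_3 in the frame of chock_3 between 0.017 and 0.029 m))), for 0.3 s.
3. the lever is home at its back stop and the panel is tilted (value of joint tilt_lever below 0.12 rad and angle between panel_top's own z axis and vertical above 0.155 rad), for 0.2 s.
At the end, for the whole second after the job is handed in: Lever at its back stop, panel tilted; every bottle present lies at rest on the panel, within 20 degrees of the hinge line, its axis at panel x over -60 mm (off the rail), within 4.5 mm of the face of its own chock, which stands on its low side, toe uphill, centred on it within 30 mm (all of step 3 and z of bottle_1 in the frame of panel_top between 0.015 and 0.031 m and x of bottle_1 in the frame of panel_top between -0.06 and 0.1 m and y of bottle_1 in the frame of panel_top between -0.18 and 0.18 m and angle between the x axis of each of bottle_1, bottle_2, bottle_3 and the y axis of panel_top, either way round below 0.35 rad and ((x of bottle_1 in the frame of chock_1 between 0.034 and 0.0449 m and y of bottle_1 in the frame of chock_1 between -0.03 and 0.03 m and z of bottle_1 in the frame of chock_1 between 0.017 and 0.029 m) or (x of bottle_1 in the frame of chock_2 between 0.034 and 0.0449 m and y of bottle_1 in the frame of chock_2 between -0.03 and 0.03 m and z of bottle_1 in the frame of chock_2 between 0.017 and 0.029 m) or (x of bottle_1 in the frame of chock_3 between 0.034 and 0.0449 m and y of bottle_1 in the frame of chock_3 between -0.03 and 0.03 m and z of bottle_1 in the frame of chock_3 between 0.017 and 0.029 m)) and linear speed of each of bottle_1, bottle_2, bottle_3 below 0.02 m/s and z of bottle_2 in the frame of panel_top between 0.015 and 0.031 m and x of bottle_2 in the frame of panel_top between -0.06 and 0.1 m and y of bottle_2 in the frame of panel_top between -0.18 and 0.18 m and ((x of bottle_2 in the frame of chock_1 between 0.034 and 0.0449 m and y of bottle_2 in the frame of chock_1 between -0.03 and 0.03 m and z of bottle_2 in the frame of chock_1 between 0.017 and 0.029 m) or (x of bottle_2 in the frame of chock_2 between 0.034 and 0.0449 m and y of bottle_2 in the frame of chock_2 between -0.03 and 0.03 m and z of bottle_2 in the frame of chock_2 between 0.017 and 0.029 m) or (x of bottle_2 in the frame of chock_3 between 0.034 and 0.0449 m and y of bottle_2 in the frame of chock_3 between -0.03 and 0.03 m and z of bottle_2 in the frame of chock_3 between 0.017 and 0.029 m)) and z of bottle_3 in the frame of panel_top between 0.015 and 0.031 m and x of bottle_3 in the frame of panel_top between -0.06 and 0.1 m and y of bottle_3 in the frame of panel_top between -0.18 and 0.18 m and ((x of bottle_3 in the frame of chock_1 between 0.034 and 0.0449 m and y of bottle_3 in the frame of chock_1 between -0.03 and 0.03 m and z of bottle_3 in the frame of chock_1 between 0.017 and 0.029 m) or (x of bottle_3 in the frame of chock_2 between 0.034 and 0.0449 m and y of bottle_3 in the frame of chock_2 between -0.03 and 0.03 m and z of bottle_3 in the frame of chock_2 between 0.017 and 0.029 m) or (x of bottle_3 in the frame of chock_3 between 0.034 and 0.0449 m and y of bottle_3 in the frame of chock_3 between -0.03 and 0.03 m and z of bottle_3 in the frame of chock_3 between 0.017 and 0.029 m))); the robot touches nothing.
It fails at once if the flask is knocked more than 4 cm from its place (distance of flask from where it was at the start of the episode above 0.04 m).
It fails at once if the black-lidded jar is knocked more than 4 cm from its place (distance of jar_black from where it was at the start of the episode above 0.04 m).
It fails at once if the closed dish is knocked more than 4 cm from its place (distance of closed_dish from where it was at the start of the episode above 0.04 m).
It fails at once if a bottle falls off the worktop (height (world z) of any of bottle_1, bottle_2, bottle_3 below -0.05 m).
Of bottle_1, bottle_2, bottle_3 only 2 to 3 are there at a start; the rules pass over those that are not, and their reading is None.
At some moment in a run one of chock_1, chock_2, chock_3 may be knocked a few centimetres aside while the robot is not near it.
It also fails if it takes over 210 s, if anything falls off the work surface, if the arm or the gripper's body presses on something with over 40 N, if the wrist force passes 120 N, or if a joint passes its speed limit or range.

### The arm

A 6-joint arm with a two-finger parallel gripper is mounted at the origin on a cart in front of the work surface, level with it; the furniture and walls round the work are solid. World frame = base frame: x ahead of the robot, y to its left, z up, the work surface at z = 0. Lengths are in mm, angles in rad, forces in N, time in s.
With the tool pointing down it reaches from about 325 to 850 mm from the base axis. Payload 4.4 kg.
Tool frame: the origin (TCP) lies between the finger pads; the fingertips stand env.tip_extent ahead of it and the grasp point (between the pads) lies 11 mm behind it (env.tip_extent is the distance from the TCP to the fingertips, in mm); z points along the fingers, y is the direction in which the jaws open and shut (so a half turn about z gives the same grasp; the last joint's range is limited). The gripper opens to 94 mm and grips with 3 to 60 N. Pads are 16 mm wide; open, the fingers measure 119 mm over their backs; the gripper's body (75 mm by 177 mm) begins 78 mm behind the grasp point.
Start: joints at [-1.355, 0.207, 1.542, -0, 1.393, -0.15], TCP at [205.663, -536.963, 213.447] pointing down, gripper open.
Joint ranges: [-2.73, 2.73], [-0.86, 2.22], [0.23, 2.46], [-1.11, 4.25], [0.08, 2.63], [-2.82, 2.82]. Speed limits (rad/s): [2.79, 2.79, 3.14, 3.14, 3.14, 3.14].

### API

Orientations are given as a 3x3 rotation matrix whose columns are the frame's x, y, z axes.
In Python, from cell import env gives the robot as it stands. The module is installed in compiled form; this text tells all that it offers.
- The arm moves only by the tool step_arm, never from a script. Its argument "targets" is a list of rows, each a list of 4 numbers: the shift along the tool's x, y, z in m, then the turn about the tool's z in degrees. A call has 1 to 12 rows; each row shifts and turns the commanded pose from where the row before left it, along the tool's axes as they then stand; what a row does not reach is not made up. A row lasts 1/10 s, in which the tool goes at most 50 mm and 8.59 degrees, less where a joint would pass 70% of its speed; a pose out of reach is approached as far as the arm can. A call is refused whole if a number of a shift passes 0.05 or a number of a turn 8.59, either way. A call with a gripper value outside its range is refused whole. "hand" is the closure, from 0 (fully open) to 1 (shut), set as the call begins (left out, the last holds). The fingers move at their own pace and stop on an object; the grip force is fixed at half the most. Time passes only in rows, so rows that do not move let the fingers close. It gives the time, the measured TCP pose, the force and the opening at its end, in the units of the state.
- env.get_obs(): the state, without advancing time (a new reading comes with each control period).
- env.snapshot(name): name is "scene" or "top"; returns a dict with "frame" (384x512x3 uint8, red, green, blue), "K" (3x3 intrinsics, pixels), "dist_coeffs" ([k1, k2, p1, p2, k3] as OpenCV has them; the pictures are not rectified), "rvec" (rotation vector, rad) and "tvec" (3), from world to camera coordinates, as OpenCV has them. Camera axes: x right, y down, z forward; pixel columns grow to the right and rows downward; lengths in mm; the calibration is good to about 2 mm. A picture is of the moment at which its call begins. There is no depth.
- env.close_job(): hands the job in, once; it reports no verdict.
Trained networks look in the newest picture that a camera, given by its name, has taken for a name from the list of things; names that differ only in an ending like _2 or _b are one class to them, and where a whole thing is asked for, a point or a joint stands for the part that bears it (a point fixed in the world has none). Each returns a list of dicts, best first, with "confidence" (0 to 1); they miss things now and then, are a little off and sometimes report something else, mostly with a low value. They report only what shows in the picture. A call takes as long as a camera call. They do not tell look-alikes from the thing itself.
- env.spot_in(camera, query): "location" ([column, row] in pixels, amid what is visible of it).
- env.masks_of(camera, query): "mask" (384x512 bool, what is visible of it) and "location" ([column, row] in pixels, amid what is visible of it).
- env.pinpoint(camera, query): "location" ([column, row] in pixels: a listed point, or the origin of a listed thing).
The state is a dict: "t": time; "joints": joint angles; "qvel": joint speeds; "joint_efforts": joint torques, N m; "tcp_pos": TCP position; "eef_rot": TCP orientation; "force": force on the tool from outside, world axes, zero at the start; "torque": the same for the moment, N m; "width": opening from 0.0 (shut) to 1.0 (fully open).
Only numpy, scipy, OpenCV 4.12 (cv2) and the standard library are available. Lean on these libraries where they do the work, as an engineer would, in place of code of your own. Each camera call takes 0.05 s, during which the arm holds its last target. There are 200 camera calls.

## Working session

There is one attempt and no reset: what is moved stays moved. The work goes in short steps, Python scripts to look and compute and a tool call to move; the robot and the scene stay as the last step left them, time stands still between calls to the robot, and variables do not carry over. Pictures are saved under pics/ and viewed, about 12 in all and at most 16, crops included, and the job is handed in when it is done.

Besides the shell and the picture viewer there is one more tool, called after "Request:" as name(argument=value, ...), one argument or row to a line, values as JSON. step_arm: Moves the arm, as the interface text tells. Its arguments: {"type":"object","properties":{"targets":{"type":"array","items":{"type":"array","items":{"type":"number"}}},"hand":{"type":"number"}},"required":["targets"]}

```bash
mkdir -p pics; cat > h.py <<'E'
import numpy as np, cv2
from cell import env
def snap(c,name=None):
    s=env.snapshot(c)
    if name: cv2.imwrite(f'pics/{name}.png',cv2.cvtColor(s['frame'],cv2.COLOR_RGB2BGR))
    return s
def ray(s,px,z):
    "pixel -> world point on plane z"
    p=cv2.undistortPoints(np.array([[px]],float),s['K'],np.array(s['dist_coeffs'],float))[0,0]
    R=cv2.Rodrigues(np.array(s['rvec'],float))[0];t=np.array(s['tvec'],float).ravel()
    o=-R.T@t;d=R.T@np.array([p[0],p[1],1]);return o+d*(z-o[2])/d[2]
def proj(s,P):
    return cv2.projectPoints(np.array(P,float).reshape(-1,1,3),np.array(s['rvec'],float),np.array(s['tvec'],float),s['K'],np.array(s['dist_coeffs'],float))[0][:,0]
E
python3 - <<'E'
from h import *
o=env.get_obs();print(o['t'],o['tcp_pos'],o['eef_rot'],o['width'],env.tip_extent)
for c in('top','scene'):
    s=snap(c,c+'0')
    R=cv2.Rodrigues(np.array(s['rvec'],float))[0];print(c,'cam',-R.T@np.array(s['tvec']).ravel())
    for q,z in [('light_table',0),('panel_top',50),('lever_grip',94),('cradle',0),('bottle_1',35),('chock_1',0),('flask',0),('jar_black',0),('closed_dish',0)]:
        for d in env.pinpoint(c,q)[:5]: print(c,q,round(d['confidence'],2),np.round(d['location']),ray(s,d['location'],z).round()[:2])
E
```

```text
0.0 [ 205.49703683 -536.20153431  212.30638331] [[ 9.33843973e-01  3.57680311e-01 -4.79128079e-04]
 [ 3.57680478e-01 -9.33841492e-01  2.17777300e-03]
 [ 3.31516842e-04 -2.20507495e-03 -9.99997514e-01]] 0.9985696390373439 8.0
top cam [  86.98168545 -321.0520479  1258.17250267]
top light_table 0.76 [205. 178.] [527. 151.]
top panel_top 0.77 [199. 168.] [534. 177.]
top lever_grip 0.39 [259. 178.] [594. -52.]
top cradle 0.61 [312. 230.] [ 551. -308.]
top bottle_1 0.76 [290. 215.] [ 549. -215.]
top bottle_1 0.52 [336. 232.] [ 575. -390.]
top chock_1 0.69 [244. 250.] [ 354. -131.]
top chock_1 0.67 [314. 267.] [ 431. -380.]
top chock_1 0.65 [273. 245.] [ 426. -213.]
top chock_1 0.55 [298. 252.] [ 448. -303.]
top chock_1 0.51 [377. 258.] [ 577. -561.]
top jar_black 0.43 [160. 132.] [609. 432.]
top closed_dish 0.85 [367. 307.] [ 400. -598.]
scene cam [-338.16749311  638.15875624 1120.33901485]
scene light_table 0.69 [203. 250.] [508. 152.]
scene panel_top 0.94 [198. 231.] [550. 138.]
scene lever_grip 0.63 [231. 188.] [607. -52.]
scene cradle 0.8 [290. 179.] [ 581. -322.]
scene bottle_1 0.76 [278. 188.] [ 545. -224.]
scene bottle_1 0.41 [116. 280.] [560. 438.]
scene chock_1 0.58 [327. 189.] [ 446. -390.]
scene flask 0.8 [244. 177.] [ 709. -196.]
scene jar_black 0.77 [113. 279.] [597. 436.]
scene closed_dish 0.95 [368. 172.] [ 404. -588.]
scene closed_dish 0.35 [291. 182.] [ 566. -313.]
```

```bash
python3 -c "
import cv2
for c in('top0','scene0'):
    i=cv2.imread(f'pics/{c}.png');cv2.imwrite(f'pics/{c}b.png',cv2.resize(i,(768,576),interpolation=cv2.INTER_CUBIC))"
```

```text
(no output)
```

View pics/top0b.png

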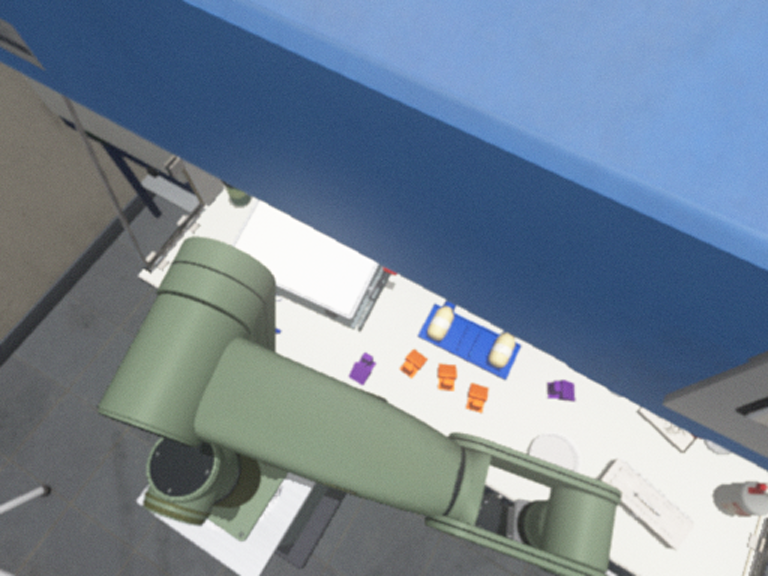

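View pics/scene0b.png

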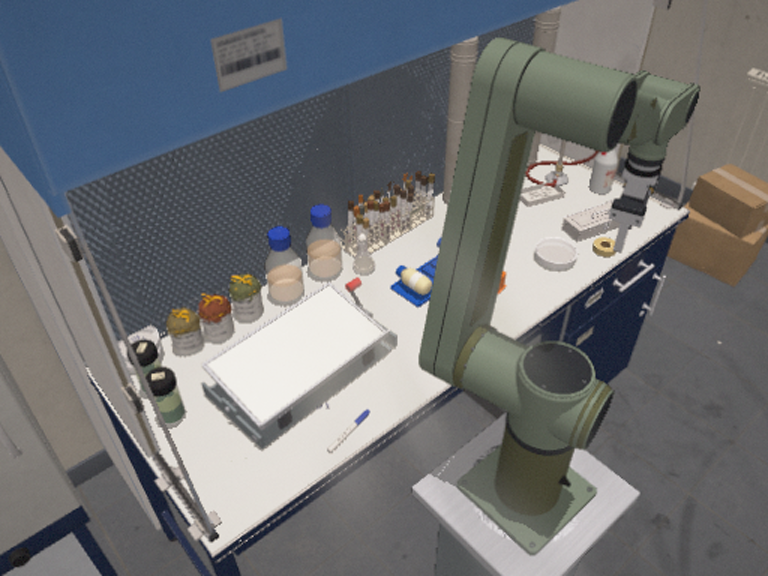

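```bash
cat >> h.py <<'E'
def edgeplane(s,a,b):
    R=cv2.Rodrigues(np.array(s['rvec'],float))[0];o=-R.T@np.array(s['tvec']).ravel()
    P=[ray(s,p,0)-o for p in(a,b)];n=np.cross(*P);n/=np.linalg.norm(n);return n,n@o
E
python3 - <<'E'
from h import *
a=snap('top');b=snap('scene')
# hood lower edge
n1,d1=edgeplane(a,(40*2/3,70*2/3),(660*2/3,402*2/3)) ; n2,d2=edgeplane(b,(70*2/3,190*2/3),(440*2/3,45*2/3))
for y in(300,0,-300):
    print('hood at y',y,np.linalg.solve(np.array([n1[[0,2]],n2[[0,2]]]),[d1-n1[1]*y,d2-n2[1]*y]).round())
for c,s in(('top',a),('scene',b)):
    m=env.masks_of(c,'panel_top')
    if m:
        m=m[0];print(c,m['confidence'],m['mask'].sum())
        k=m['mask'].astype(np.uint8);cn=max(cv2.findContours(k,0,2)[0],key=cv2.contourArea)
        print(cv2.approxPolyDP(cv2.convexHull(cn),5,True)[:,0].tolist())
    f=cv2.cvtColor(s['frame'],cv2.COLOR_RGB2HSV)
    for nm,lo,hi in(('orange',(5,150,120),(18,255,255)),('purple',(125,80,40),(150,255,255)),('red',(170,120,80),(180,255,255)),('blue',(108,180,80),(120,255,255))):
        n,l,st,ce=cv2.connectedComponentsWithStats(cv2.inRange(f,lo,hi))
        print(c,nm,[(st[i,4],ce[i].round().tolist()) for i in range(1,n) if 12<st[i,4]<3000])
i=a['frame'][120:290,140:400,::-1];cv2.imwrite('pics/c1.png',cv2.resize(i,(780,510),interpolation=cv2.INTER_CUBIC))
E
```

```text
hood at y 300 [325. 742.]
hood at y 0 [320. 750.]
hood at y -300 [315. 757.]
top 0.75 295
[[299, 201], [301, 214], [290, 226], [285, 218]]
top orange [(np.int32(144), [275.0, 242.0]), (np.int32(153), [298.0, 251.0]), (np.int32(158), [318.0, 264.0])]
top purple [(np.int32(183), [241.0, 246.0]), (np.int32(168), [375.0, 260.0])]
top red []
top blue [(np.int32(17), [315.0, 218.0]), (np.int32(24), [325.0, 223.0])]
scene 0.55 5854
[[259, 220], [175, 285], [136, 245], [218, 189]]
scene orange [(np.int32(28), [334.0, 188.0]), (np.int32(102), [141.0, 203.0])]
scene purple []
scene red []
scene blue [(np.int32(62), [185.0, 155.0]), (np.int32(14), [266.0, 180.0]), (np.int32(148), [272.0, 195.0])]
```

View pics/c1.png

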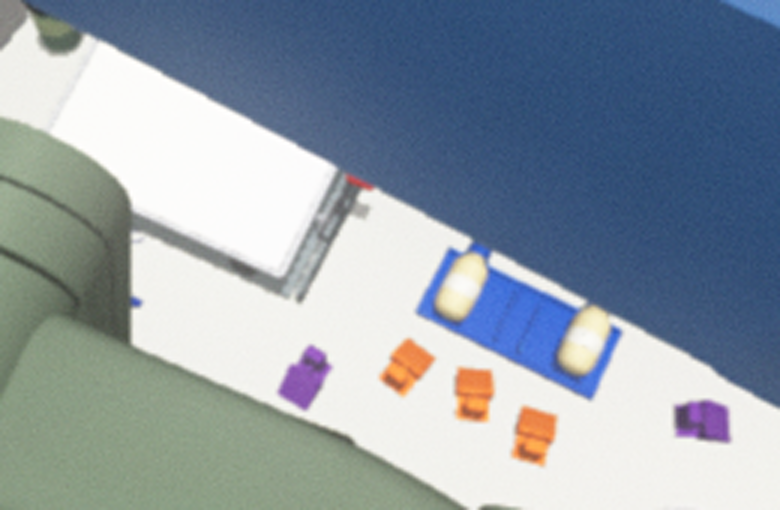

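```bash
cat >> h.py <<'E'
from scipy.optimize import minimize,least_squares
def box(x0,x1,y0,y1,z0,z1): return np.array([(x,y,z) for x in(x0,x1) for y in(y0,y1) for z in(z0,z1)],float)
CH=[np.array([(32,y,0) for y in(-22,22)]+[(-6,y,z) for y in(-22,22) for z in(0,26)]+[(1,y,26) for y in(-22,22)],float),box(-32,-16,-13,13,0,50),box(-32,0,-13,13,0,12)]
_a=np.linspace(0,2*np.pi,16)
BO=[np.array([(x,r*np.cos(t),r*np.sin(t)) for x,r in((-43,15),(-35,23),(36,23),(42,15),(61,15)) for t in _a])]
BG=[np.array([(x,r*np.cos(t),r*np.sin(t)) for x,r in((-43,15),(-35,23),(34,23)) for t in _a])] # cream part only
def pose(P,x,y,yaw,z=0):
    c,s=np.cos(yaw),np.sin(yaw);return P@np.array([[c,s,0],[-s,c,0],[0,0,1]])+[x,y,z]
U=6
def sil(s,parts,p,z,roi):
    m=np.zeros((roi[3]*U,roi[2]*U),np.uint8)
    for P in parts:
        q=(proj(s,pose(P,*p,z))-roi[:2]+.5)*U
        cv2.fillConvexPoly(m,cv2.convexHull(q.round().astype(np.int32)),1)
    return m>0
def fit(s,mask,parts,p0s,z=0,pad=6):
    ys,xs=np.nonzero(mask);roi=np.array([xs.min()-pad,ys.min()-pad,np.ptp(xs)+2*pad,np.ptp(ys)+2*pad])
    M=cv2.resize(mask.astype(np.float32)[roi[1]:roi[1]+roi[3],roi[0]:roi[0]+roi[2]],None,fx=U,fy=U)>.5
    def f(v):
        m=sil(s,parts,(v[0],v[1],v[2]/50),z,roi);return 1-(m&M).sum()/max(1,(m|M).sum())
    best=None
    for p in p0s:
        v0=np.array([p[0],p[1],p[2]*50]);r=minimize(f,v0,method='Nelder-Mead',options=dict(initial_simplex=v0+np.array([[0,0,0],[8,0,0],[0,8,0],[0,0,10]])))
        if best is None or r.fun<best.fun:best=r
    return best.x[0],best.x[1],best.x[2]/50,1-best.fun
def blobs(s,lo,hi,amin=20,amax=3000):
    f=cv2.cvtColor(s['frame'],cv2.COLOR_RGB2HSV)
    n,l,st,ce=cv2.connectedComponentsWithStats(cv2.inRange(f,lo,hi))
    return [(l==i,ce[i]) for i in range(1,n) if amin<st[i,4]<amax]
ORANGE=((5,120,60),(19,255,255));PURPLE=((125,80,30),(150,255,255))
def chocks(s,col=ORANGE):
    out=[]
    for m,c in blobs(s,*col):
        p=ray(s,c,20);out.append(fit(s,m,CH,[(p[0],p[1],y) for y in(-2.4,-1.2,-.4,0,.4,1.2,2.4)]))
    return out
def show(name,l): print(name,[np.round([x,y,np.degrees(w),100*q]).astype(int).tolist() for x,y,w,q in l])
E
python3 - <<'E'
from h import *
a=snap('top')
show('chock',chocks(a));show('purple',chocks(a,PURPLE))
for m in env.masks_of('top','bottle_1')[:3]:
    p=ray(a,m['location'],35);print(m['confidence'],p.round())
    show('b',[fit(a,m['mask'],BG,[(p[0],p[1],y) for y in(-.3,0,.3)],z=35)])
# cradle corners
C=np.array([(447,250),(622,332),(592,398),(417,312)])/3+[140,120]
W=np.array([ray(a,p,6) for p in C])[:,:2];print('cradle',W.round(),W.mean(0).round(),np.degrees(np.arctan2(*(W[0]-W[1]+W[3]-W[2])[[1,0]]))-90)
b=snap('scene')
L=np.array([[-100,-180],[-100,180],[100,180],[100,-180]],float)
pix=np.array([[259,220],[175,285],[136,245],[218,189]],float)
c10,s10=np.cos(.1745),np.sin(.1745)
def model(v,zh=63):
    u=L[:,0]+100;return pose(np.c_[-100+u*c10,L[:,1],zh+u*s10],v[0],v[1],v[2])
r=least_squares(lambda v:(proj(b,model(v))-pix).ravel(),[520,150,.1]);print('table scene',r.x,r.fun.round(1))
pa=np.array([[232,213],[254,177]]) # top: front-right, back-right
for z in (63,):
    f,g=ray(a,np.array((283,278))/3+[140,120],63),ray(a,np.array((338,168))/3+[140,120],63+35);print('top corners',f.round(),g.round(),np.degrees(np.arctan2(g[1]-f[1],g[0]-f[0])))
print('pred',model(r.x).round())
print(proj(a,model(r.x)),proj(a,pose(np.array([[49.5,-215,93.5]]),*r.x)))
E
```

```text
chock [[439, -215, 1, 84], [451, -299, 26, 86], [443, -384, 11, 85]]
purple [[363, -118, -186, 77], [560, -552, -56, 78]]
0.78 [ 568. -391.   35.]
b [[576, -384, -4, 77]]
0.58 [ 556. -214.   35.]
b [[560, -223, 1, 84]]
cradle [[ 599. -185.]
 [ 613. -424.]
 [ 519. -427.]
 [ 506. -193.]] [ 559. -307.] 3.2541968529161664
table scene [5.19416261e+02 1.50716586e+02 1.13426436e-01] [ 0.2  1.   1.3  1.2 -1.7 -1.1  0.1 -1.7]
top corners [442. -39.  63.] [588. -30.  98.] 3.8198899192337206
pred [[440. -39.  63.]
 [400. 318.  63.]
 [595. 341.  98.]
 [636. -17.  98.]]
[[234.0888391  213.13286895]
 [147.41255826 176.23675703]
 [171.31220236 130.60594766]
 [256.39186762 164.5659297 ]] [[259.84637742 179.02747867]]
```

```bash
cat >> h.py <<'E'
def to(x,y,z,psi,o=None):
    "print turn and tool-axis shift (mm) needed from measured pose; psi deg = world yaw of tool x"
    o=o or env.get_obs();R=np.array(o['eef_rot']);p=np.degrees(np.arctan2(R[1,0],R[0,0]))
    turn=-((psi-p+180)%360-180);d=np.array([x,y,z])-o['tcp_pos'];a=np.radians(psi)
    print(f"turn {turn:.1f}; then tool shift x {d@[np.cos(a),np.sin(a),0]:.1f} y {d@[np.sin(a),-np.cos(a),0]:.1f} z {-d[2]:.1f}; psi now {p:.1f} tcp {np.round(o['tcp_pos'],1)} w {o['width']:.2f} F {np.round(o['force'],1)} t {o['t']:.1f}")
E
python3 - <<'E'
from h import *
a=snap('top');b=snap('scene')
for pa,pb in((((140,121.7),(400,255)),((70/1.5,190/1.5),(440/1.5,45/1.5))),):
    n1,d1=edgeplane(a,*pa);n2,d2=edgeplane(b,*pb)
    for y in(300,0,-300): print(y,np.linalg.solve(np.array([n1[[0,2]],n2[[0,2]]]),[d1-n1[1]*y,d2-n2[1]*y]).round())
# elbow height: shoulder-elbow joint in scene image approx; FK guess check
i=b['frame'][20:140,20:400,::-1];cv2.imwrite('pics/c2.png',cv2.resize(i,(760,240)))
n,_=edgeplane(a,(140,121.7),(400,255)); print('floor hit',[ray(a,p,0).round() for p in((140,121.7),(400,255))])
# candidate arm joint points in scene
for r,z in((0,364),(81,745),(60,700)):
    an=-1.355;print(r,z,proj(b,[r*np.cos(an),r*np.sin(an),z])[0].round()*1.5)
to(592.9,-57.3,200,6.5)
E
```

```text
300 [285. 766.]
0 [290. 767.]
-300 [295. 769.]
floor hit [array([606., 536.,   0.]), array([ 629., -627.,    0.])]
0 364 [558.  361.5]
81 745 [639.  112.5]
60 700 [625.5 151.5]
turn 14.5; then tool shift x 439.0 y -432.7 z 13.4; psi now 21.0 tcp [ 205.7 -537.   213.4] w 1.00 F [ 0.5  0.4 -0.3] t 1.4
```

View pics/c2.png

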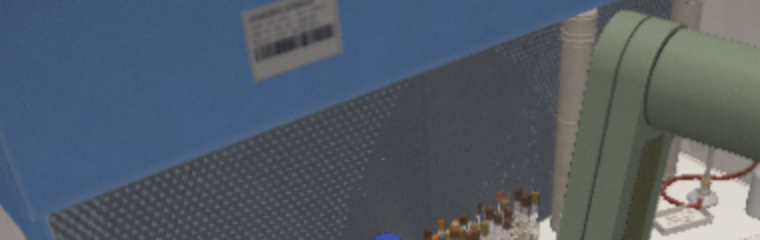

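```bash
python3 - <<'E'
from h import *
for c in('scene','top'):
  b=snap(c);i=cv2.resize(b['frame'][...,::-1],(768,576)).copy()
  an=-1.355
  for r in(81,200,300,400,500,575):
    for z,col in((750,(0,0,255)),(650,(0,255,255)),(550,(255,0,255))):
        p=proj(b,[r*np.cos(an),r*np.sin(an),z])[0]*1.5
        cv2.circle(i,tuple(int(v) for v in p),4,col,-1)
  cv2.imwrite(f'pics/d_{c}.png',i[0:400,368:] if c=='scene' else i)
E
```

```text
(no output)
```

View pics/d_scene.png

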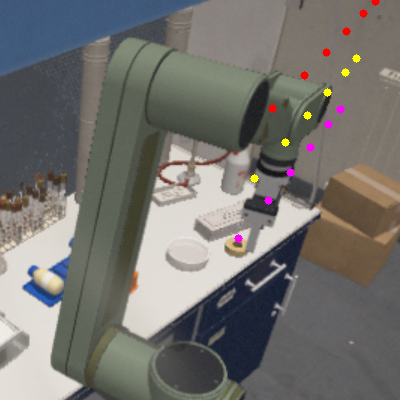

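Request:
step_arm(
  targets=[
    [0, 0, 0, -8.4],
    [0, 0, 0, -8.4],
    [0, 0, 0, -8.4],
    [0, 0, 0, -8.4],
    [0, 0, 0, -8.4],
    [0, 0, 0, -8.4],
    [0, 0, 0, -8.4],
    [0, 0, 0, -8.4],
    [0, 0, 0, -8.3],
  ],
  hand=0.45,
)

```text
t: 2.45
tcp_pos: [205.7, -537.0, 213.4]
eef_rot: [[-0.118, 0.993, 0.0], [0.993, 0.118, 0.0], [0.0, 0.0, -1.0]]
force: [-0.3, -0.4, -0.5]
width: 0.549
```

Request:
step_arm(
  targets=[
    [0.027, 0.0275, 0.002, 0],
    [0.027, 0.0275, 0.002, 0],
    [0.027, 0.0275, 0.002, 0],
    [0.027, 0.0275, 0.002, 0],
    [0.027, 0.0275, 0.002, 0],
    [0.027, 0.0275, 0.002, 0],
    [0.027, 0.0275, 0.002, 0],
    [0.027, 0.0275, 0.002, 0],
  ],
)

```text
t: 3.25
tcp_pos: [400.8, -296.4, 197.6]
eef_rot: [[-0.112, 0.994, 0.001], [0.994, 0.112, -0.0], [-0.001, 0.0, -1.0]]
force: [0.2, 0.1, 0.5]
width: 0.549
```

Request:
step_arm(
  targets=[
    [0.027, 0.0275, 0.002, 0],
    [0.027, 0.0275, 0.002, 0],
    [0.027, 0.0275, 0.002, 0],
    [0.027, 0.0275, 0.002, 0],
    [0.027, 0.0275, 0.002, 0],
    [0.027, 0.0275, 0.002, 0],
    [0.027, 0.0275, 0.002, 0],
    [0.027, 0.0275, 0.002, 0],
    [0, 0, 0, 0],
    [0, 0, 0, 0],
  ],
)

```text
t: 4.25
tcp_pos: [594.2, -57.7, 181.1]
eef_rot: [[-0.114, 0.993, -0.001], [0.993, 0.114, -0.0], [-0.0, -0.001, -1.0]]
force: [-0.5, 0.3, 0.6]
width: 0.549
```

```bash
python3 - <<'E'
from h import *
to(592.9,-57.3,88,96.5)
a=snap('top');b=snap('scene')
for c,s in(('top',a),('scene',b)):
    for d in env.pinpoint(c,'lever_grip')[:2]: print(c,d['confidence'],ray(s,d['location'],93.5).round())
show('chock',chocks(a))
i=cv2.resize(b['frame'][60:260,80:380,::-1],(750,500));cv2.imwrite('pics/e1.png',i)
E
```

```text
turn 0.1; then tool shift x 0.5 y -1.3 z 93.1; psi now 96.6 tcp [594.2 -57.7 181.1] w 0.55 F [-0.5  0.3  0.6] t 4.2
top 0.45 [589. -53.  94.]
scene 0.47 [588. -53.  94.]
scene 0.24 [ 620. -122.   94.]
chock [[439, -214, -1, 84], [450, -299, 25, 85], [443, -384, 10, 84]]
```

View pics/e1.png

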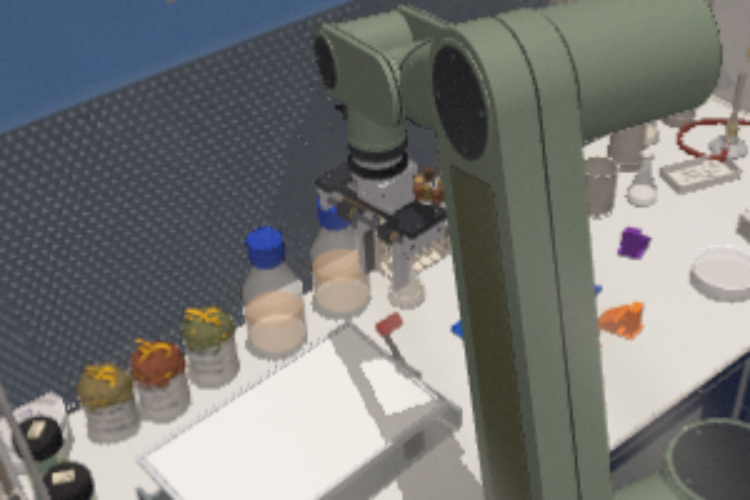

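Request:
step_arm(
  targets=[
    [0.0, -0.003, 0.022, 0],
    [0, 0, 0.022, 0],
    [0, 0, 0.022, 0],
    [0, 0, 0.022, 0],
    [0, 0, 0, 0],
  ],
)

```text
t: 4.95
tcp_pos: [587.8, -59.0, 90.1]
eef_rot: [[-0.111, 0.994, -0.007], [0.994, 0.111, 0.002], [0.002, -0.007, -1.0]]
force: [-1.3, -0.0, 0.0]
width: 0.548
```

Request:
step_arm(
  targets=[
    [0, -0.01, -0.006, 0],
    [0, -0.01, -0.005, 0],
    [0, -0.01, -0.004, 0],
    [0, -0.01, -0.002, 0],
    [0, -0.01, -0.001, 0],
    [0, -0.01, 0, 0],
    [0, -0.01, 0.001, 0],
    [0, -0.01, 0.003, 0],
    [0, 0, 0, 0],
  ],
)

```text
t: 5.85
tcp_pos: [531.5, -66.6, 126.3]
eef_rot: [[-0.111, 0.993, 0.049], [0.994, 0.111, -0.0], [-0.006, 0.049, -0.999]]
force: [8.9, 15.7, 41.3]
width: 0.546
```

Request:
step_arm(
  targets=[
    [0, -0.01, 0.004, 0],
    [0, -0.01, 0.005, 0],
    [0, -0.01, 0.005, 0],
    [0, -0.006, 0, 0],
    [0, 0, 0, 0],
    [0, 0, 0, 0],
    [0, 0, 0, 0],
  ],
)

```text
t: 6.55
tcp_pos: [476.8, -72.0, 93.4]
eef_rot: [[-0.112, 0.994, 0.002], [0.994, 0.112, -0.0], [-0.0, 0.002, -1.0]]
force: [3.7, -0.0, 3.9]
width: 0.553
```

```bash
python3 - <<'E'
from h import *
to(592.9,-57.3,88,96.5)
b=snap('scene')
for d in env.pinpoint('scene','lever_grip')[:2]: print(d['confidence'],ray(b,d['location'],93.5).round())
i=cv2.resize(b['frame'][100:300,80:380,::-1],(750,500));cv2.imwrite('pics/e2.png',i)
E
```

```text
turn -0.1; then tool shift x 1.4 y 117.0 z 5.4; psi now 96.4 tcp [476.8 -72.   93.4] w 0.55 F [ 3.7 -0.   3.9] t 6.5
0.58 [494. -58.  94.]
```

View pics/e2.png

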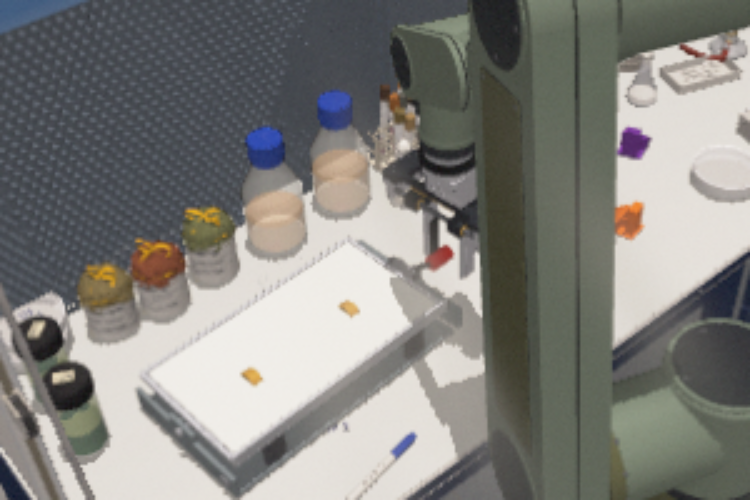

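Request:
step_arm(
  targets=[
    [0, 0.008, -0.03, 0],
    [0, 0, -0.03, 0],
    [0, 0, -0.03, 0],
    [0, 0, 0, 8.5],
    [0, 0, 0, 8.5],
    [0, 0, 0, 8.5],
    [0, 0, 0, 8.5],
    [0, 0, 0, 8.5],
    [0, 0, 0, 8.5],
    [0, 0, 0, 8.5],
    [0, 0, 0, 8.5],
    [0, 0, 0, 8.5],
  ],
)

```text
t: 7.85
tcp_pos: [481.0, -70.3, 180.7]
eef_rot: [[0.942, 0.336, -0.009], [0.336, -0.942, 0.002], [-0.008, -0.004, -1.0]]
force: [1.6, 0.1, 0.4]
width: 0.551
```

Request:
step_arm(
  targets=[
    [0, 0, 0, 8.5],
    [0, 0, 0, 8.5],
    [0.018, 0.039, 0, 0],
    [0.018, 0.039, 0, 0],
    [0.018, 0.039, 0, 0],
    [0.018, 0.039, 0, 0],
    [0, 0, 0, 0],
    [0, 0, 0, 0],
  ],
  hand=0,
)

```text
t: 8.65
tcp_pos: [561.6, -222.5, 180.4]
eef_rot: [[0.999, 0.05, -0.007], [0.05, -0.999, 0.004], [-0.007, -0.004, -1.0]]
force: [-0.1, 0.4, -0.4]
width: 0.998
```

```bash
python3 - <<'E'
from h import *
to(557,-225,90,3)
a=snap('top');b=snap('scene')
for c,s in(('top',a),('scene',b)):
    for d in env.pinpoint(c,'bottle_1')[:3]: print(c,'b',round(d['confidence'],2),ray(s,d['location'],35).round())
    for d in env.spot_in(c,'cradle')[:1]: print(c,'cr',round(d['confidence'],2),ray(s,d['location'],6).round())
m=env.masks_of('scene','panel_top')
L=np.array([[-100,-180],[-100,180],[100,180],[100,-180]],float)
for m in m[:2]:
    cn=max(cv2.findContours(m['mask'].astype(np.uint8),0,2)[0],key=cv2.contourArea)
    q=cv2.approxPolyDP(cv2.convexHull(cn),5,True)[:,0];print(m['confidence'],q.tolist())
    z=63
    r=fit(b,m['mask'],[box(-100,100,-180,180,55,63)],[(519,151,.11)]);show('table',[r])
i=cv2.resize(a['frame'][120:290,140:400,::-1],(780,510),interpolation=cv2.INTER_CUBIC);cv2.imwrite('pics/e3.png',i)
E
```

```text
turn -0.1; then tool shift x -4.8 y 2.2 z 90.4; psi now 2.9 tcp [ 561.6 -222.5  180.4] w 1.00 F [-0.1  0.4 -0.4] t 8.7
top b 0.53 [ 557. -223.   35.]
top cr 0.8 [ 551. -319.    6.]
scene b 0.62 [ 550. -235.   35.]
scene b 0.55 [ 570. -387.   35.]
scene cr 0.44 [ 584. -209.    6.]
0.67 [[258, 221], [176, 284], [137, 251], [219, 195]]
table [[522, 153, 5, 96]]
```

View pics/e3.png

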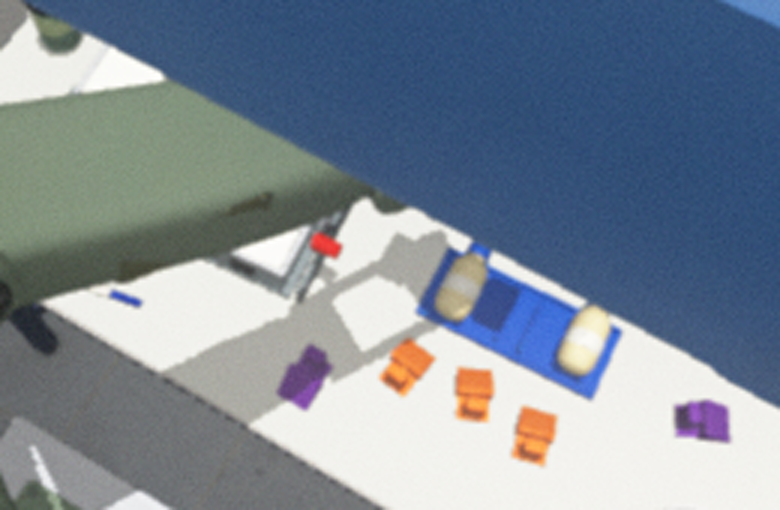

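Request:
step_arm(
  targets=[
    [-0.005, 0.003, 0.03, 0],
    [0, 0, 0.03, 0],
    [0, 0, 0.03, 0],
    [0, 0, 0.03, 0],
    [0, 0, 0.02, 0],
    [0, 0, 0.012, 0],
    [0, 0, 0, 0],
  ],
)

```text
t: 9.7
tcp_pos: [557.7, -224.9, 29.8]
eef_rot: [[0.999, 0.052, -0.003], [0.052, -0.999, 0.002], [-0.003, -0.002, -1.0]]
force: [0.1, -0.0, -0.0]
width: 1.001
```

Request:
step_arm(
  targets=[
    [0, 0, 0, 0],
    [0, 0, 0, 0],
    [0, 0, 0, 0],
    [0, 0, 0, 0],
    [0, 0, 0, 0],
  ],
  hand=1,
)

```text
t: 10.2
tcp_pos: [559.4, -226.2, 32.1]
eef_rot: [[0.999, 0.052, 0.001], [0.052, -0.999, -0.001], [0.001, 0.001, -1.0]]
force: [0.2, -0.2, 0.6]
width: 0.61
```

```bash
python3 - <<'E'
from h import *
to(557,-225,90,3)
b=snap('scene');a=snap('top')
for d in env.pinpoint('scene','bottle_1')[:3]: print('b',round(d['confidence'],2),ray(b,d['location'],35).round())
for d in env.pinpoint('top','bottle_1')[:3]: print('b',round(d['confidence'],2),ray(a,d['location'],35).round())
E
```

```text
turn -0.0; then tool shift x -2.4 y -1.4 z -57.9; psi now 3.0 tcp [ 559.4 -226.2   32.1] w 0.61 F [ 0.2 -0.2  0.6] t 10.2
b 0.49 [ 558. -378.   35.]
b 0.53 [ 570. -399.   35.]
b 0.46 [ 558. -212.   35.]
```

Request:
step_arm(
  targets=[
    [0, 0, 0, 0],
    [0, 0, 0, 0],
    [0, 0, 0, 0],
    [0, 0, 0, 0],
  ],
)

```text
t: 10.8
tcp_pos: [559.2, -225.5, 31.5]
eef_rot: [[0.999, 0.052, 0.0], [0.052, -0.999, 0.001], [0.0, -0.001, -1.0]]
force: [0.3, 3.6, 2.2]
width: 0.484
```

Request:
step_arm(
  targets=[
    [0, 0, -0.03, 0],
    [0, 0, -0.03, 0],
    [0, 0, -0.03, 0],
    [0, 0, -0.03, 0],
    [0, 0, -0.03, 0],
    [0, 0, 0, 0],
  ],
)

```text
t: 11.4
tcp_pos: [561.8, -228.6, 186.2]
eef_rot: [[0.999, 0.051, 0.008], [0.051, -0.999, -0.007], [0.008, 0.007, -1.0]]
force: [1.1, -0.3, -1.7]
width: 0.478
```

Request:
step_arm(
  targets=[
    [0, 0, 0, -8.5],
    [0, 0, 0, -8.5],
    [0, 0, 0, -8.5],
    [0, 0, 0, -8.5],
    [0, 0, 0, -8.5],
    [0, 0, 0, -8.5],
    [0, 0, 0, -8.5],
    [0, 0, 0, -8.5],
    [0, 0, 0, -8.5],
    [0, 0, 0, -8.5],
    [0, 0, 0, -7.7],
  ],
)

```text
t: 12.5
tcp_pos: [557.6, -226.0, 178.3]
eef_rot: [[-0.104, 0.995, -0.004], [0.995, 0.104, 0.001], [0.001, -0.004, -1.0]]
force: [-0.8, 0.7, -1.7]
width: 0.485
```

Request:
step_arm(
  targets=[
    [0.02, 0.001, 0, 0],
    [0.041, 0.0015, 0, 0],
    [0.041, 0.0015, 0, 0],
    [0.041, 0.0015, 0, 0],
    [0.041, 0.0015, 0, 0],
    [0.041, 0.0015, 0, 0],
    [0.041, 0.0015, 0, 0],
    [0.041, 0.0015, 0, 0],
    [0.041, 0.0015, 0, 0],
    [0.041, 0.0015, 0, 0],
    [0.041, 0.0015, 0, 0],
    [0.018, 0.0, 0, 0],
  ],
)

```text
t: 13.7
tcp_pos: [528.4, 225.2, 179.7]
eef_rot: [[-0.099, 0.995, -0.003], [0.995, 0.099, 0.0], [0.001, -0.002, -1.0]]
force: [-0.2, -0.2, -2.7]
width: 0.484
```

```bash
python3 - <<'E'
from h import *
to(534.4,218.7,84,95.7)
b=snap('scene');a=snap('top')
for d in env.pinpoint('scene','bottle_1')[:3]: print('b',round(d['confidence'],2),ray(b,d['location'],env.get_obs()['tcp_pos'][2]+4).round())
m=env.masks_of('top','panel_top')
for m in m[:2]:
    print(m['confidence'],m['location'],m['mask'].sum())
show('chock',chocks(a))
cv2.imwrite('pics/f1.png',np.vstack([cv2.resize(a['frame'][110:250,140:360,::-1],(440,280)),cv2.resize(b['frame'][120:300,80:300,::-1],(440,320))]))
E
```

```text
turn -0.0; then tool shift x -7.0 y 5.3 z 95.7; psi now 95.7 tcp [528.4 225.2 179.7] w 0.48 F [-0.2 -0.2 -2.7] t 13.7
b 0.52 [525. 219. 184.]
0.73 [200.4, 172.4] 3847
chock [[439, -215, -2, 83], [450, -298, 23, 86], [444, -384, 11, 84]]
```

View pics/f1.png

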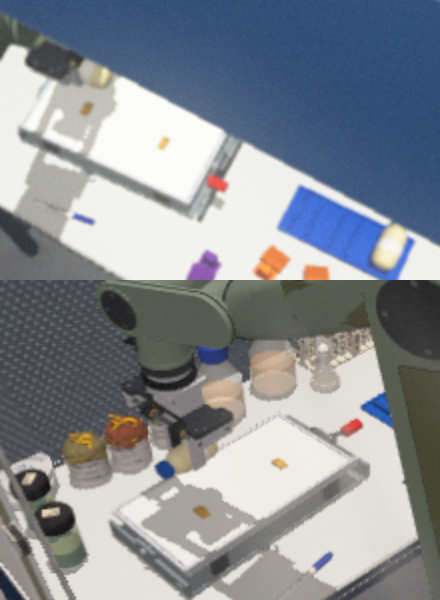

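```bash
python3 - <<'E'
from h import *
a=snap('top');b=snap('scene')
T=[box(-100,100,-180,180,55,63)]
for c,s in(('top',a),('scene',b)):
    m=env.masks_of(c,'panel_top')[0]
    x,y,w,q=fit(s,m['mask'],T,[(521,152,.1)]);print(c,round(x,1),round(y,1),round(np.degrees(w),1),round(q,3))
    cn=cv2.approxPolyDP(cv2.convexHull(max(cv2.findContours(m['mask'].astype(np.uint8),0,2)[0],key=cv2.contourArea)),4,True)[:,0]
    print([ray(s,p,63)[:2].round().tolist() for p in cn])
    m=env.masks_of(c,'light_table')[0]
    x,y,w,q=fit(s,m['mask'],[box(-102,102,-188,188,0,55),box(-100,100,-180,180,0,63)],[(521,152,.1)]);print(c,'base',round(x,1),round(y,1),round(np.degrees(w),1),round(q,3))
print([ray(a,p,63)[:2].round() for p in((183.5,164.5),(222,181.5))])
E
```

```text
top 520.9 150.9 4.6 0.822
[[420.0, 327.0], [524.0, 332.0], [605.0, 214.0], [591.0, -25.0], [435.0, -30.0]]
top base 519.5 138.6 1.5 0.823
scene 521.9 151.7 4.4 0.951
[[446.0, -34.0], [408.0, 321.0], [599.0, 337.0], [634.0, -8.0]]
scene base 524.2 152.1 4.8 0.945
[array([510., 231.]), array([525.,  66.])]
```

Request:
step_arm(
  targets=[
    [-0.0065, 0.0065, 0.03, 0.5],
    [0, 0, 0.03, 0],
    [0, 0, 0.02, 0],
    [0, 0, 0.01, 0],
    [0, 0, 0, 0],
    [0, 0, 0, 0],
  ],
)

```text
t: 14.8
tcp_pos: [538.9, 215.5, 92.4]
eef_rot: [[-0.089, 0.996, 0.002], [0.996, 0.089, 0.0], [0.0, 0.002, -1.0]]
force: [-0.6, -1.0, -1.3]
width: 0.485
```

```bash
python3 - <<'E'
from h import *
to(535.7,218.5,83,95.2)
E
```

```text
turn -0.1; then tool shift x 3.3 y -2.9 z 9.4; psi now 95.1 tcp [538.9 215.5  92.4] w 0.49 F [-0.6 -1.  -1.3] t 14.8
```

Request:
step_arm(
  targets=[
    [0.002, -0.002, 0.003, 0],
    [0, 0, 0.003, 0],
    [0, 0, 0.0, 0],
    [0, 0, 0, 0],
  ],
)

```text
t: 15.2
tcp_pos: [535.9, 217.5, 85.7]
eef_rot: [[-0.09, 0.996, 0.0], [0.996, 0.09, 0.0], [0.0, 0.0, -1.0]]
force: [0.3, 0.8, -1.9]
width: 0.478
```

Request:
step_arm(
  targets=[
    [0, 0, 0.002, 0],
    [0, 0, 0, 0],
    [0, 0, 0, 0],
  ],
)

```text
t: 15.5
tcp_pos: [535.7, 217.3, 83.4]
eef_rot: [[-0.09, 0.996, -0.0], [0.996, 0.09, -0.0], [-0.0, -0.0, -1.0]]
force: [0.7, 0.1, -1.6]
width: 0.481
```

Request:
step_arm(
  targets=[
    [0, 0, 0.001, 0],
    [0, 0, 0, 0],
    [0, 0, 0, 0],
  ],
)

```text
t: 15.8
tcp_pos: [536.0, 217.4, 82.8]
eef_rot: [[-0.09, 0.996, 0.0], [0.996, 0.09, 0.0], [0.0, 0.0, -1.0]]
force: [-0.5, -0.3, 0.3]
width: 0.482
```

Request:
step_arm(
  targets=[
    [0, 0, 0, 0],
    [0, 0, 0, 0],
    [0, 0, 0, 0],
    [0, 0, 0, 0],
    [0, 0, -0.03, 0],
    [0, 0, -0.03, 0],
    [0, 0, -0.03, 0],
    [0, 0, 0, 0],
  ],
  hand=0.25,
)

```text
t: 16.6
tcp_pos: [539.5, 218.3, 177.9]
eef_rot: [[-0.09, 0.996, 0.01], [0.996, 0.09, 0.003], [0.002, 0.01, -1.0]]
force: [-0.3, -0.2, 0.4]
width: 0.752
```

```bash
python3 - <<'E'
from h import *
to(564,-387,175,3)
b=snap('scene');a=snap('top')
for c,s in(('top',a),('scene',b)):
    for d in env.pinpoint(c,'bottle_1')[:3]: print(c,'b',round(d['confidence'],2),ray(s,d['location'],86).round(),ray(s,d['location'],35).round())
    for m in env.masks_of(c,'bottle_1')[:3]:
        p=ray(s,m['location'],86);q=ray(s,m['location'],35)
        if p[1]>0: show('A',[fit(s,m['mask'],BO,[(p[0],p[1],1.65)],z=86)])
        else: show('B',[fit(s,m['mask'],BG,[(q[0],q[1],.05)],z=35)])
E
```

```text
turn 92.2; then tool shift x -7.2 y 605.7 z 2.9; psi now 95.2 tcp [539.5 218.3 177.9] w 0.75 F [-0.3 -0.2  0.4] t 16.6
top b 0.78 [ 557. -389.   86.] [ 577. -392.   35.]
top b 0.62 [542. 220.  86.] [562. 243.  35.]
A [[540, 212, 94, 82]]
B [[572, -383, 4, 92]]
A [[482, 92, 128, 8]]
scene b 0.68 [535. 213.  86.] [578. 192.  35.]
A [[537, 211, 98, 88]]
```

Request:
step_arm(
  targets=[
    [0, 0, 0, 8.4],
    [0, 0, 0, 8.4],
    [0, 0, 0, 8.4],
    [0, 0, 0, 8.4],
    [0, 0, 0, 8.4],
    [0, 0, 0, 8.4],
    [0, 0, 0, 8.4],
    [0, 0, 0, 8.4],
    [0, 0, 0, 8.4],
    [0, 0, 0, 8.4],
    [0, 0, 0, 8.2],
  ],
  hand=0,
)

```text
t: 18.0
tcp_pos: [534.9, 217.1, 170.8]
eef_rot: [[0.999, 0.046, -0.003], [0.046, -0.999, -0.001], [-0.003, 0.001, -1.0]]
force: [-0.2, -0.8, 0.5]
width: 0.995
```

Request:
step_arm(
  targets=[
    [0, 0.04, 0, 0],
    [0, 0.045, 0, 0],
    [0, 0.045, 0, 0],
    [0, 0.045, 0, 0],
    [0, 0.045, 0, 0],
    [0, 0.045, 0, 0],
    [0, 0.045, 0, 0],
    [0, 0.045, 0, 0],
    [0, 0.045, 0, 0],
    [0, 0.045, 0, 0],
    [0, 0.045, 0, 0],
    [0, 0.045, 0, 0],
  ],
)

```text
t: 19.2
tcp_pos: [562.5, -318.3, 170.7]
eef_rot: [[0.999, 0.051, -0.002], [0.051, -0.999, 0.002], [-0.002, -0.002, -1.0]]
force: [0.2, 1.1, -0.2]
width: 0.999
```

Request:
step_arm(
  targets=[
    [0, 0.045, 0, 0],
    [0, 0.025, 0, 0],
    [0, 0, 0, 0],
    [0, 0, 0, 0],
  ],
)

```text
t: 19.6
tcp_pos: [566.2, -386.3, 170.6]
eef_rot: [[0.999, 0.051, -0.002], [0.051, -0.999, 0.003], [-0.002, -0.003, -1.0]]
force: [-0.0, 0.0, 0.6]
width: 1.0
```

```bash
python3 - <<'E'
from h import *
to(568,-386,31,3)
b=snap('scene');a=snap('top')
for c,s in(('top',a),('scene',b)):
    for d in env.pinpoint(c,'bottle_1')[:3]: print(c,'b',round(d['confidence'],2),ray(s,d['location'],35).round())
E
```

```text
turn -0.1; then tool shift x 1.8 y -0.2 z 139.6; psi now 2.9 tcp [ 566.2 -386.3  170.6] w 1.00 F [-0.   0.   0.6] t 19.6
top b 0.75 [ 583. -389.   35.]
top b 0.63 [558. 232.  35.]
scene b 0.85 [579. 199.  35.]
scene b 0.5 [ 564. -376.   35.]
```

Request:
step_arm(
  targets=[
    [0.004, 0, 0.03, 0],
    [0, 0, 0.03, 0],
    [0, 0, 0.03, 0],
    [0, 0, 0.03, 0],
    [0, 0, 0.019, 0],
    [0, 0, 0, 0],
    [0, 0, 0, 0],
  ],
)

```text
t: 20.5
tcp_pos: [571.4, -385.8, 33.8]
eef_rot: [[0.999, 0.053, -0.0], [0.053, -0.999, 0.0], [-0.0, -0.0, -1.0]]
force: [-0.1, 0.4, 0.5]
width: 0.997
```

Request:
step_arm(
  targets=[
    [0, 0, 0, 0],
    [0, 0, 0, 0],
    [0, 0, 0, 0],
    [0, 0, 0, 0],
    [0, 0, 0, 0],
    [0, 0, 0, 0],
    [0, 0, 0, 0],
    [0, 0, 0, 0],
    [0, 0, 0, 0],
  ],
  hand=1,
)

```text
t: 21.4
tcp_pos: [571.0, -385.1, 33.4]
eef_rot: [[0.999, 0.052, -0.001], [0.052, -0.999, 0.003], [-0.0, -0.003, -1.0]]
force: [0.2, 4.9, 2.6]
width: 0.484
```

Request:
step_arm(
  targets=[
    [0, 0, -0.03, 0],
    [0, 0, -0.03, 0],
    [0, 0, -0.03, 0],
    [0, 0, -0.03, 0],
    [0, 0, -0.03, 0],
    [0, 0, 0, 0],
    [0, 0, 0, 0],
  ],
)

```text
t: 22.1
tcp_pos: [570.9, -387.3, 183.1]
eef_rot: [[0.999, 0.051, 0.0], [0.051, -0.999, -0.001], [0.0, 0.001, -1.0]]
force: [-0.8, 0.0, -1.8]
width: 0.481
```

Request:
step_arm(
  targets=[
    [0, 0, 0, -8.4],
    [0, 0, 0, -8.4],
    [0, 0, 0, -8.4],
    [0, 0, 0, -8.4],
    [0, 0, 0, -8.4],
    [0, 0, 0, -8.4],
    [0, 0, 0, -8.4],
    [0, 0, 0, -8.4],
    [0, 0, 0, -8.4],
    [0, 0, 0, -8.4],
    [0, 0, 0, -8.2],
  ],
)

```text
t: 23.2
tcp_pos: [569.3, -385.7, 179.1]
eef_rot: [[-0.096, 0.995, -0.005], [0.995, 0.096, 0.004], [0.004, -0.005, -1.0]]
force: [0.0, -0.2, -0.7]
width: 0.485
```

```bash
python3 - <<'E'
from h import *
to(549,76,180,95.2)
E
```

```text
turn 0.3; then tool shift x 461.6 y 21.6 z -0.9; psi now 95.5 tcp [ 569.3 -385.7  179.1] w 0.48 F [ 0.  -0.2 -0.7] t 23.2
```

Request:
step_arm(
  targets=[
    [0.022, 0.002, 0, 0.3],
    [0.04, 0.002, 0, 0],
    [0.04, 0.002, 0, 0],
    [0.04, 0.002, 0, 0],
    [0.04, 0.002, 0, 0],
    [0.04, 0.002, 0, 0],
    [0.04, 0.002, 0, 0],
    [0.04, 0.002, 0, 0],
    [0.04, 0.002, 0, 0],
    [0.04, 0.002, 0, 0],
    [0.04, 0.002, 0, 0],
    [0.037, 0.0, 0, 0],
  ],
)

```text
t: 24.4
tcp_pos: [551.8, 74.1, 180.1]
eef_rot: [[-0.085, 0.996, -0.005], [0.996, 0.085, -0.0], [0.0, -0.005, -1.0]]
force: [1.3, -0.7, -1.5]
width: 0.482
```

Request:
step_arm(
  targets=[
    [0, 0, 0.03, 0],
    [0, 0, 0.03, 0],
    [0, 0, 0.02, 0],
    [0, 0, 0.008, 0],
    [0, 0, 0, 0],
    [0, 0, 0, 0],
  ],
)

```text
t: 25.0
tcp_pos: [554.0, 72.4, 95.3]
eef_rot: [[-0.084, 0.996, -0.0], [0.996, 0.084, -0.0], [-0.0, -0.0, -1.0]]
force: [-0.4, 0.3, -0.9]
width: 0.483
```

```bash
python3 - <<'E'
from h import *
to(549,76,85,95.2)
E
```

```text
turn -0.4; then tool shift x 4.1 y -4.7 z 10.3; psi now 94.8 tcp [554.   72.4  95.3] w 0.48 F [-0.4  0.3 -0.9] t 25.0
```

Request:
step_arm(
  targets=[
    [0.003, -0.005, 0.004, -0.4],
    [0, 0, 0.003, 0],
    [0, 0, 0, 0],
    [0, 0, 0, 0],
  ],
)

```text
t: 25.4
tcp_pos: [548.9, 75.1, 88.9]
eef_rot: [[-0.092, 0.996, 0.001], [0.996, 0.092, -0.0], [-0.0, 0.001, -1.0]]
force: [-0.2, 0.4, -1.4]
width: 0.48
```

Request:
step_arm(
  targets=[
    [0, 0, 0.002, 0],
    [0, 0, 0, 0],
    [0, 0, 0, 0],
  ],
)

```text
t: 25.7
tcp_pos: [548.7, 75.1, 86.4]
eef_rot: [[-0.092, 0.996, -0.0], [0.996, 0.092, 0.0], [0.0, -0.0, -1.0]]
force: [0.1, 0.6, -1.5]
width: 0.483
```

Request:
step_arm(
  targets=[
    [0, 0, 0.001, 0],
    [0, 0, 0, 0],
    [0, 0, 0, 0],
  ],
)

```text
t: 26.0
tcp_pos: [548.7, 75.2, 85.4]
eef_rot: [[-0.092, 0.996, -0.0], [0.996, 0.092, 0.0], [0.0, -0.0, -1.0]]
force: [-0.2, -0.1, -0.9]
width: 0.484
```

Request:
step_arm(
  targets=[
    [0, 0, 0.001, 0],
    [0, 0, 0, 0],
    [0, 0, 0, 0],
  ],
)

```text
t: 26.3
tcp_pos: [548.9, 75.1, 84.5]
eef_rot: [[-0.092, 0.996, 0.0], [0.996, 0.092, 0.0], [-0.0, 0.0, -1.0]]
force: [0.4, -0.1, -1.6]
width: 0.484
```

Request:
step_arm(
  targets=[
    [0, 0, 0, 0],
    [0, 0, 0, 0],
    [0, 0, 0, 0],
    [0, 0, 0, 0],
    [0, 0, -0.03, 0],
    [0, 0, -0.03, 0],
    [0, 0, -0.03, 0],
    [0, 0, 0, 0],
  ],
  hand=0.25,
)

```text
t: 27.1
tcp_pos: [552.4, 75.1, 179.7]
eef_rot: [[-0.092, 0.996, 0.01], [0.996, 0.092, -0.0], [-0.001, 0.01, -1.0]]
force: [1.1, 0.2, 0.2]
width: 0.749
```

```bash
python3 - <<'E'
from h import *
b=snap('scene');a=snap('top')
for c,s in(('top',a),('scene',b)):
    for d in env.pinpoint(c,'bottle_1')[:3]: print(c,'b',round(d['confidence'],2),ray(s,d['location'],86).round())
    for m in env.masks_of(c,'bottle_1')[:3]:
        p=ray(s,m['location'],86); show('',[fit(s,m['mask'],BO,[(p[0],p[1],1.65)],z=86)])
C=chocks(a);show('chock',C)
x,y,w,q=C[0]
to(x-24*np.cos(w),y-24*np.sin(w),150,np.degrees(w))
cv2.imwrite('pics/g1.png',np.hstack([cv2.resize(a['frame'][110:290,140:360,::-1],None,fx=2,fy=2),cv2.resize(b['frame'][120:300,80:250,::-1],None,fx=2,fy=2)]))
E
```

```text
top b 0.5 [537. 219.  86.]
 [[539, 213, 88, 62]]
 [[553, 69, 96, 74]]
scene b 0.88 [549.  73.  86.]
scene b 0.77 [531. 209.  86.]
 [[537, 211, 101, 84]]
 [[550, 73, 97, 90]]
chock [[439, -216, -5, 83], [450, -299, 24, 85], [443, -384, 11, 84]]
turn 100.6; then tool shift x -105.2 y 299.7 z 22.4; psi now 95.3 tcp [547.3  75.2 172.4] w 0.75 F [-0.1 -0.7 -0.9] t 27.4
```

View pics/g1.png

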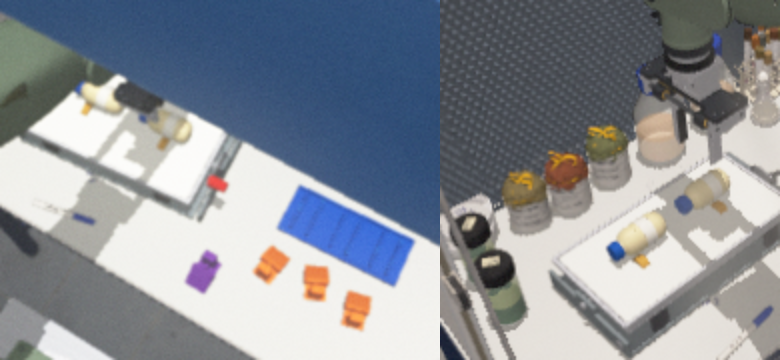

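```bash
python3 - <<'E'
from h import *
a=snap('top');x0,y0,w,h=255,225,80,58;k=9.5
i=cv2.resize(a['frame'][y0:y0+h,x0:x0+w,::-1],None,fx=k,fy=k,interpolation=cv2.INTER_CUBIC)
for c in chocks(a):
    print(np.round(c,2))
    for P,col in zip(CH[:2],((0,255,0),(255,0,0))):
        q=((proj(a,pose(P,*c[:3]))-[x0,y0]+.5)*k);cv2.polylines(i,[cv2.convexHull(q.round().astype(np.int32))],True,col,1)
    q=((proj(a,pose(np.array([(u,v,50) for u,v in((-32,-13),(-32,13),(-16,13),(-16,-13))],float),*c[:3]))-[x0,y0]+.5)*k);cv2.polylines(i,[q.round().astype(np.int32)],True,(255,0,255),1)
for d in env.pinpoint('top','chock_1')[:5]: print(d['confidence'],ray(a,d['location'],0).round())
cv2.imwrite('pics/h1.png',i)
E
```

```text
[ 4.3927e+02 -2.1567e+02 -3.0000e-02  8.2000e-01]
[ 4.5016e+02 -2.9896e+02  3.9000e-01  8.5000e-01]
[ 4.4342e+02 -3.8418e+02  1.9000e-01  8.4000e-01]
0.71 [ 438. -393.    0.]
0.68 [ 457. -301.    0.]
0.67 [ 561. -547.    0.]
0.61 [ 353. -121.    0.]
0.59 [ 434. -225.    0.]
```

View pics/h1.png

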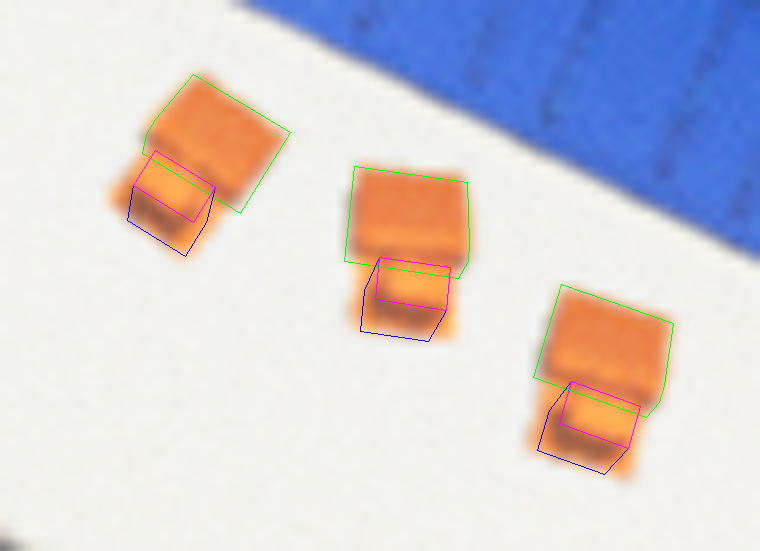

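```bash
sed -i 's/box(-32,0,-13,13,0,12)/box(-33,0,-20,20,0,8)/' h.py; python3 - <<'E'
from h import *
a=snap('top');C=chocks(a)
for c in C: print(np.round(c,2), 'block',np.round([c[0]-24*np.cos(c[2]),c[1]-24*np.sin(c[2])],1),round(np.degrees(c[2]),1))
c=C[0];to(c[0]-24*np.cos(c[2]),c[1]-24*np.sin(c[2]),120,np.degrees(c[2]))
E
```

```text
[ 4.4068e+02 -2.1429e+02 -7.0000e-02  8.1000e-01] block [ 416.7 -212.6] -4.0
[ 4.5283e+02 -2.9861e+02  3.9000e-01  8.3000e-01] block [ 430.7 -307.8] 22.6
[ 4.4511e+02 -3.8459e+02  2.0000e-01  8.3000e-01] block [ 421.6 -389.3] 11.2
turn 99.3; then tool shift x -110.7 y 296.2 z 53.2; psi now 95.3 tcp [547.9  75.1 173.2] w 0.75 F [ 0.4  0.1 -0.3] t 27.6
```

Request:
step_arm(
  targets=[
    [0, 0, 0, 8.25],
    [0, 0, 0, 8.25],
    [0, 0, 0, 8.25],
    [0, 0, 0, 8.25],
    [0, 0, 0, 8.25],
    [0, 0, 0, 8.25],
    [0, 0, 0, 8.25],
    [0, 0, 0, 8.25],
    [0, 0, 0, 8.25],
    [0, 0, 0, 8.25],
    [0, 0, 0, 8.25],
    [0, 0, 0, 8.25],
  ],
  hand=0.35,
)

```text
t: 28.75
tcp_pos: [548.4, 75.1, 173.9]
eef_rot: [[0.997, -0.071, -0.001], [-0.071, -0.997, 0.0], [-0.001, 0.0, -1.0]]
force: [0.3, -0.2, -0.4]
width: 0.648
```

Request:
step_arm(
  targets=[
    [-0.0138, 0.037, 0, 0],
    [-0.0138, 0.037, 0, 0],
    [-0.0138, 0.037, 0, 0],
    [-0.0138, 0.037, 0, 0],
    [-0.0138, 0.037, 0, 0],
    [-0.0138, 0.037, 0, 0],
    [-0.0138, 0.037, 0.025, 0],
    [-0.0138, 0.037, 0.028, 0],
    [0, 0, 0, 0],
    [0, 0, 0, 0],
  ],
)

```text
t: 29.75
tcp_pos: [418.4, -213.0, 120.6]
eef_rot: [[0.998, -0.068, -0.002], [-0.068, -0.998, 0.002], [-0.002, -0.002, -1.0]]
force: [-0.3, 0.1, 0.5]
width: 0.653
```

```bash
python3 - <<'E'
from h import *
to(416.5,-212.5,26,-3.5)
b=snap('scene')
m=blobs(b,*ORANGE);print([(c.round(),ray(b,c,20).round()) for _,c in m])
E
```

```text
turn -0.4; then tool shift x -1.9 y -0.4 z 94.6; psi now -3.9 tcp [ 418.4 -213.   120.6] w 0.65 F [-0.3  0.1  0.5] t 29.8
[(array([247., 135.]), array([ 902., -373.,   20.])), (array([256., 136.]), array([ 869., -396.,   20.])), (array([237., 141.]), array([ 896., -313.,   20.])), (array([327., 189.]), array([ 431., -368.,   20.])), (array([142., 205.]), array([816., 201.,  20.])), (array([181., 250.]), array([542., 215.,  20.]))]
```

Request:
step_arm(
  targets=[
    [-0.002, 0, 0.03, 0],
    [0, 0, 0.03, 0],
    [0, 0, 0.022, 0],
    [0, 0, 0.011, 0],
    [0, 0, 0, 0],
  ],
)

```text
t: 30.3
tcp_pos: [417.3, -211.4, 27.8]
eef_rot: [[0.998, -0.063, -0.001], [-0.063, -0.998, 0.001], [-0.002, -0.001, -1.0]]
force: [-0.8, 1.0, -0.3]
width: 0.649
```

Request:
step_arm(
  targets=[
    [0, 0, 0, 0],
    [0, 0, 0, 0],
    [0, 0, 0, 0],
    [0, 0, 0, 0],
    [0, 0, 0, 0],
    [0, 0, 0, 0],
    [0, 0, 0, 0],
  ],
  hand=1,
)

```text
t: 31.0
tcp_pos: [417.5, -213.1, 29.0]
eef_rot: [[0.998, -0.065, 0.001], [-0.065, -0.998, -0.0], [0.001, 0.0, -1.0]]
force: [0.2, 1.3, 5.1]
width: 0.278
```

Request:
step_arm(
  targets=[
    [0, 0, -0.02, 0],
    [0, 0, -0.03, 0],
    [0, 0, -0.04, 0],
    [0, 0, -0.04, 0],
    [0, 0, 0, 0],
    [0, 0, 0, 0],
  ],
)

```text
t: 31.6
tcp_pos: [417.5, -213.2, 158.9]
eef_rot: [[0.998, -0.065, 0.001], [-0.065, -0.998, -0.001], [0.001, 0.001, -1.0]]
force: [0.3, 0.8, -1.0]
width: 0.278
```

```bash
python3 - <<'E'
from h import *
# chock origin target for bottle A in table frame
to(440,50,160,5)
E
```

```text
turn -8.7; then tool shift x 45.4 y -260.3 z -1.1; psi now -3.7 tcp [ 417.5 -213.2  158.9] w 0.28 F [ 0.3  0.8 -1. ] t 31.6
```

Request:
step_arm(
  targets=[
    [0, 0, 0, -4.6],
    [0, 0, 0, -4.6],
    [0.008, -0.03, 0, 0],
    [0.0105, -0.0345, 0, 0],
    [0.0105, -0.0345, 0, 0],
    [0.0105, -0.0345, 0, 0],
    [0.0105, -0.0345, 0, 0],
    [0.0105, -0.0345, 0, 0],
    [0.0105, -0.0345, 0, 0],
    [0.0105, -0.0345, 0, 0],
    [0, 0, 0, 0],
    [0, 0, 0, 0],
  ],
)

```text
t: 32.8
tcp_pos: [470.7, 65.5, 156.1]
eef_rot: [[0.995, 0.097, -0.005], [0.097, -0.995, -0.0], [-0.005, 0.0, -1.0]]
force: [0.2, -0.7, -0.8]
width: 0.272
```

```bash
python3 - <<'E'
from h import *
to(474.4,65.7,91.5,5.5)
b=snap('scene')
for m in env.masks_of('scene','bottle_1')[:3]:
    p=ray(b,m['location'],86); print(np.round(fit(b,m['mask'],BO,[(p[0],p[1],1.65)],z=86),2))
E
```

```text
turn 0.1; then tool shift x 3.7 y 0.2 z 64.6; psi now 5.6 tcp [470.7  65.5 156.1] w 0.27 F [ 0.2 -0.7 -0.8] t 32.8
[536.21 210.9    1.65   0.87]
[545.97  95.74   1.96   0.61]
```

Request:
step_arm(
  targets=[
    [0, 0, 0.025, 0],
    [0, 0, 0.02, 0],
    [0, 0, 0.012, 0],
    [0, 0, 0.004, 0],
    [0, 0, 0, 0],
    [0, 0, 0, 0],
  ],
)

```text
t: 33.5
tcp_pos: [473.3, 64.8, 98.2]
eef_rot: [[0.996, 0.095, 0.002], [0.095, -0.996, -0.0], [0.002, 0.0, -1.0]]
force: [-0.0, 0.0, -0.4]
width: 0.277
```

```bash
python3 - <<'E'
from h import *
to(486.3,66.9,91.5,5.5)
E
```

```text
turn -0.1; then tool shift x 13.1 y -0.9 z 6.7; psi now 5.4 tcp [473.3  64.8  98.2] w 0.28 F [-0.   0.  -0.4] t 33.5
```

Request:
step_arm(
  targets=[
    [0, 0, 0.004, 0],
    [0, 0, 0, 0],
    [0, 0, 0.002, 0],
    [0, 0, 0, 0],
    [0, 0, 0, 0],
  ],
)

```text
t: 34.0
tcp_pos: [473.0, 65.2, 92.1]
eef_rot: [[0.995, 0.095, 0.001], [0.095, -0.995, -0.0], [0.001, 0.0, -1.0]]
force: [-1.3, -0.5, 4.8]
width: 0.274
```

Request:
step_arm(
  targets=[
    [0, 0, 0.001, 0],
    [0, 0, 0, 0],
    [0, 0, 0, 0],
  ],
)

```text
t: 34.3
tcp_pos: [473.1, 65.2, 92.1]
eef_rot: [[0.995, 0.095, 0.001], [0.095, -0.995, -0.0], [0.001, 0.0, -1.0]]
force: [-4.2, 0.2, 11.4]
width: 0.279
```

Request:
step_arm(
  targets=[
    [0, 0, -0.001, 0],
    [0.003, 0, 0, 0],
    [0.003, 0, 0, 0],
    [0.003, 0, 0, 0],
    [0, 0, 0, 0],
  ],
)

```text
t: 34.8
tcp_pos: [477.0, 65.5, 92.2]
eef_rot: [[0.995, 0.096, -0.011], [0.096, -0.995, -0.001], [-0.011, 0.0, -1.0]]
force: [-15.0, -2.7, 21.0]
width: 0.274
```

Request:
step_arm(
  targets=[
    [0.002, 0, 0, 0],
    [0.002, 0, 0, 0],
    [0.002, 0, 0, 0],
    [0.002, 0, 0, 0],
    [0, 0, 0, 0],
    [0, 0, 0, 0],
  ],
)

```text
t: 35.4
tcp_pos: [485.3, 66.5, 92.1]
eef_rot: [[0.995, 0.096, -0.01], [0.096, -0.995, -0.001], [-0.01, 0.0, -1.0]]
force: [-13.9, -1.0, 18.1]
width: 0.271
```

```bash
python3 - <<'E'
from h import *
to(486.3,66.9,91.5,5.5)
b=snap('scene');a=snap('top')
for c,s in(('scene',b),('top',a)):
  for m in env.masks_of(c,'bottle_1')[:3]:
    p=ray(s,m['location'],86); print(c,np.round(fit(s,m['mask'],BO,[(p[0],p[1],1.65)],z=86),2))
cv2.imwrite('pics/i1.png',np.hstack([cv2.resize(a['frame'][110:220,140:270,::-1],None,fx=3,fy=3),cv2.resize(b['frame'][180:290,120:260,::-1],None,fx=3,fy=3)])[:, :])
E
```

```text
turn 0.0; then tool shift x 1.1 y -0.3 z 0.6; psi now 5.5 tcp [485.3  66.5  92.1] w 0.27 F [-13.9  -1.   18.1] t 35.4
scene [539.99 207.62   1.8    0.73]
```

View pics/i1.png

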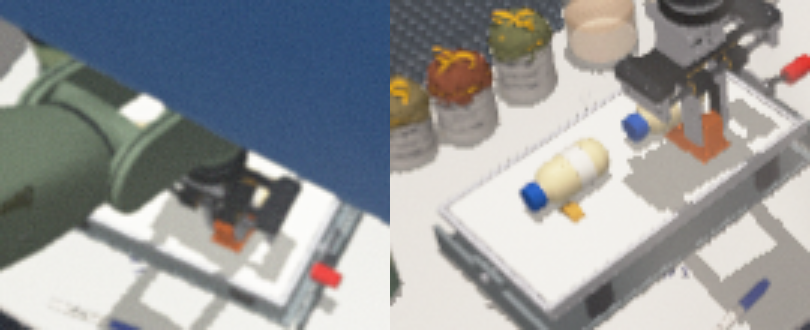

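Request:
step_arm(
  targets=[
    [0, 0, -0.002, 0],
    [0, 0, 0, 0],
    [0.002, 0, 0, 0],
    [0.002, 0, 0, 0],
    [0, 0, 0, 0],
    [0, 0, 0, 0],
  ],
)

```text
t: 36.2
tcp_pos: [493.5, 67.1, 93.2]
eef_rot: [[0.995, 0.095, -0.0], [0.095, -0.995, 0.0], [-0.0, -0.0, -1.0]]
force: [-0.0, 0.1, -1.1]
width: 0.273
```

```bash
python3 - <<'E'
from h import *
to(486.3,66.9,91.5,5.5)
E
```

```text
turn -0.0; then tool shift x -7.2 y -0.5 z 1.7; psi now 5.5 tcp [493.5  67.1  93.2] w 0.27 F [-0.   0.1 -1.1] t 36.2
```

Request:
step_arm(
  targets=[
    [0, 0, 0.001, 0],
    [0, 0, 0, 0],
    [0, 0, 0, 0],
  ],
)

```text
t: 36.5
tcp_pos: [493.3, 67.1, 92.4]
eef_rot: [[0.995, 0.095, -0.0], [0.095, -0.995, 0.0], [-0.0, -0.0, -1.0]]
force: [0.2, 0.5, -0.7]
width: 0.273
```

Request:
step_arm(
  targets=[
    [0, 0, 0, 0],
    [0, 0, 0, 0],
    [0, 0, 0, 0],
    [0, 0, 0, 0],
    [0, 0, -0.02, 0],
    [0, 0, -0.03, 0],
    [0, 0, -0.035, 0],
    [0, 0, 0, 0],
  ],
  hand=0.4,
)

```text
t: 37.3
tcp_pos: [497.5, 67.0, 183.0]
eef_rot: [[0.995, 0.095, 0.011], [0.095, -0.995, -0.0], [0.011, 0.001, -1.0]]
force: [0.8, -0.1, -0.7]
width: 0.602
```

```bash
python3 - <<'E'
from h import *
b=snap('scene');a=snap('top')
for c,s in(('scene',b),('top',a)):
  for m in env.masks_of(c,'bottle_1')[:3]:
    p=ray(s,m['location'],86); print(c,np.round(fit(s,m['mask'],BO,[(p[0],p[1],1.65)],z=86),2))
  for d in env.pinpoint(c,'chock_1')[:6]: print(c,'pin',round(d['confidence'],2),ray(s,d['location'],63).round()[:2],ray(s,d['location'],0).round()[:2])
show('chock',chocks(a))
for m,c in blobs(b,*ORANGE,40):
    p=ray(b,c,80)
    if 400<p[0]<600 and 0<p[1]<300: show('scene chock on panel',[fit(b,m,CH,[(p[0],p[1],.1)],z=63)])
for m,c in blobs(a,*ORANGE,40):
    p=ray(a,c,80)
    if 400<p[0]<600 and 0<p[1]<300: show('top chock on panel',[fit(a,m,CH,[(p[0],p[1],.1)],z=63)])
to(430,-307,160,22)
cv2.imwrite('pics/j1.png',np.hstack([cv2.resize(a['frame'][110:220,140:270,::-1],None,fx=3,fy=3),cv2.resize(b['frame'][180:290,120:260,::-1],None,fx=3,fy=3)])[:, :])
E
```

```text
scene [557.57  69.2    1.59   0.77]
scene [535.48 211.93   1.64   0.89]
scene pin 0.77 [510.  76.] [560.  43.]
top [5.6249e+02 3.7450e+01 1.9000e+00 2.5000e-01]
top [5.5303e+02 2.1262e+02 8.6000e-01 2.5000e-01]
top pin 0.76 [ 423. -307.] [ 441. -306.]
top pin 0.68 [498.  53.] [520.  73.]
top pin 0.65 [ 530. -546.] [ 554. -558.]
top pin 0.59 [ 341. -133.] [ 354. -123.]
top pin 0.57 [ 422. -383.] [ 440. -386.]
top pin 0.52 [ 386. -579.] [ 401. -593.]
chock [[538, 91, 9, 84], [453, -298, 22, 82], [445, -384, 9, 83]]
scene chock on panel [[513, 69, -5, 88]]
top chock on panel [[515, 71, 13, 77]]
turn -16.5; then tool shift x -197.8 y 323.7 z 15.7; psi now 5.5 tcp [492.1  67.2 175.7] w 0.60 F [-0.1 -0.3  0.3] t 37.6
```

View pics/j1.png

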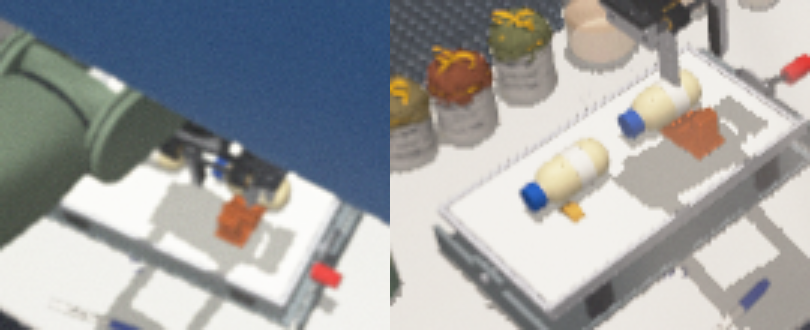

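Request:
step_arm(
  targets=[
    [0, 0, 0, -8.25],
    [0, 0, 0, -8.25],
    [-0.022, 0.036, 0, 0],
    [-0.022, 0.036, 0, 0],
    [-0.022, 0.036, 0, 0],
    [-0.022, 0.036, 0, 0],
    [-0.022, 0.036, 0, 0],
    [-0.022, 0.036, 0, 0],
    [-0.022, 0.036, 0.015, 0],
    [-0.022, 0.036, 0.02, 0],
    [-0.022, 0.036, 0.02, 0],
    [0, 0, 0, 0],
  ],
  hand=0.35,
)

```text
t: 38.8
tcp_pos: [427.7, -309.9, 118.3]
eef_rot: [[0.93, 0.369, -0.006], [0.369, -0.93, 0.004], [-0.004, -0.005, -1.0]]
force: [0.1, 0.4, 0.1]
width: 0.647
```

Request:
step_arm(
  targets=[
    [0, 0, 0, 0],
    [0, 0, 0, 0],
  ],
)

```text
t: 39.0
tcp_pos: [431.0, -306.4, 122.2]
eef_rot: [[0.927, 0.375, -0.0], [0.375, -0.927, 0.001], [-0.0, -0.001, -1.0]]
force: [-0.5, -0.2, 0.8]
width: 0.653
```

```bash
python3 - <<'E'
from h import *
a=snap('top');C=[c for c in chocks(a) if c[1]<-100];show('c',C)
to(430.5,-307.5,29,22)
E
```

```text
c [[450, -301, 23, 69], [444, -384, 11, 85]]
turn 0.0; then tool shift x -1.3 y 0.8 z 93.6; psi now 22.0 tcp [ 431.3 -306.3  122.6] w 0.65 F [-0.4 -1.1 -0.1] t 39.0
```

Request:
step_arm(
  targets=[
    [-0.001, 0.001, 0.03, 0],
    [0, 0, 0.03, 0],
    [0, 0, 0.022, 0],
    [0, 0, 0.011, 0],
    [0, 0, 0, 0],
  ],
)

```text
t: 39.55
tcp_pos: [430.0, -306.9, 28.5]
eef_rot: [[0.927, 0.376, -0.002], [0.376, -0.927, 0.002], [-0.001, -0.002, -1.0]]
force: [-0.6, -0.3, 0.6]
width: 0.653
```

Request:
step_arm(
  targets=[
    [0, 0, 0, 0],
    [0, 0, 0, 0],
    [0, 0, 0, 0],
    [0, 0, 0, 0],
    [0, 0, 0, 0],
    [0, 0, 0, 0],
    [0, 0, 0, 0],
  ],
  hand=1,
)

```text
t: 40.25
tcp_pos: [430.7, -309.0, 30.1]
eef_rot: [[0.927, 0.374, 0.001], [0.374, -0.927, -0.0], [0.0, 0.001, -1.0]]
force: [-0.6, 0.4, 4.0]
width: 0.273
```

Request:
step_arm(
  targets=[
    [0, 0, -0.02, 0],
    [0, 0, -0.03, 0],
    [0, 0, -0.04, 0],
    [0, 0, -0.04, 0],
    [0, 0, 0, 0],
    [0, 0, 0, 0],
    [0, 0, 0, 8.25],
    [0, 0, 0, 8.25],
  ],
)

```text
t: 41.05
tcp_pos: [428.8, -307.2, 156.6]
eef_rot: [[0.996, 0.089, -0.004], [0.089, -0.996, 0.004], [-0.004, -0.004, -1.0]]
force: [-0.3, -0.1, -0.9]
width: 0.275
```

```bash
python3 - <<'E'
from h import *
# block target 15 mm short of contact with bottle A (536,211.5)
e=np.array([.9954,.0958]);A=np.array([536,211.5]);p=A-80*e;print(p,A-64*e)
to(*p,160,5.5)
E
```

```text
[456.368 203.836] [472.2944 205.3688]
turn -0.4; then tool shift x 76.4 y -506.1 z -3.4; psi now 5.1 tcp [ 428.8 -307.2  156.6] w 0.27 F [-0.3 -0.1 -0.9] t 41.0
```

Request:
step_arm(
  targets=[
    [0.006, -0.03, -0.01, -0.4],
    [0.0064, -0.043, -0.005, 0],
    [0.0064, -0.043, 0, 0],
    [0.0064, -0.043, 0, 0],
    [0.0064, -0.043, 0, 0],
    [0.0064, -0.043, 0, 0],
    [0.0064, -0.043, 0, 0],
    [0.0064, -0.043, 0, 0],
    [0.0064, -0.043, 0, 0],
    [0.0064, -0.043, 0, 0],
    [0.0064, -0.043, 0, 0],
    [0.0064, -0.045, 0, 0],
  ],
)

```text
t: 42.25
tcp_pos: [452.9, 202.6, 171.5]
eef_rot: [[0.995, 0.102, -0.005], [0.102, -0.995, -0.002], [-0.005, 0.001, -1.0]]
force: [0.7, -1.1, -0.8]
width: 0.272
```

Request:
step_arm(
  targets=[
    [0, 0, 0.03, 0],
    [0, 0, 0.025, 0],
    [0, 0, 0.01, 0],
    [0, 0, 0.005, 0],
    [0, 0, 0, 0],
    [0, 0, 0, 0],
  ],
)

```text
t: 42.85
tcp_pos: [455.9, 201.2, 105.2]
eef_rot: [[0.995, 0.101, 0.001], [0.101, -0.995, 0.0], [0.001, -0.0, -1.0]]
force: [0.4, -0.4, -1.3]
width: 0.272
```

```bash
python3 - <<'E'
from h import *
to(456.4,203.8,92.5,5.5)
E
```

```text
turn 0.3; then tool shift x 0.8 y -2.5 z 12.7; psi now 5.8 tcp [455.9 201.2 105.2] w 0.27 F [ 0.4 -0.4 -1.3] t 42.9
```

Request:
step_arm(
  targets=[
    [0, -0.002, 0.006, 0],
    [0, 0, 0.004, 0],
    [0, 0, 0, 0],
    [0, 0, 0.001, 0],
    [0, 0, 0, 0],
    [0, 0, 0, 0],
  ],
)

```text
t: 43.45
tcp_pos: [455.0, 203.5, 93.6]
eef_rot: [[0.995, 0.102, 0.0], [0.102, -0.995, 0.0], [0.0, -0.0, -1.0]]
force: [0.4, 0.2, -0.8]
width: 0.275
```

Request:
step_arm(
  targets=[
    [0, 0, 0.001, 0],
    [0, 0, 0, 0],
    [0, 0, 0, 0],
  ],
)

```text
t: 43.75
tcp_pos: [455.1, 203.5, 93.2]
eef_rot: [[0.995, 0.102, 0.001], [0.102, -0.995, 0.0], [0.001, -0.0, -1.0]]
force: [-2.3, -0.2, 5.3]
width: 0.275
```

Request:
step_arm(
  targets=[
    [0, 0, -0.001, 0],
    [0.003, 0, 0, 0],
    [0.003, 0, 0, 0],
    [0.003, 0, 0, 0],
    [0.002, 0, 0, 0],
    [0.002, 0, 0, 0],
    [0.002, 0, 0, 0],
    [0.002, 0, 0, 0],
    [0.002, 0, 0, 0],
    [0.002, 0, 0, 0],
    [0.002, 0, 0, 0],
    [0, 0, 0, 0],
  ],
)

```text
t: 44.95
tcp_pos: [478.1, 205.8, 93.5]
eef_rot: [[0.995, 0.102, 0.0], [0.102, -0.995, 0.0], [0.0, -0.0, -1.0]]
force: [-0.3, -0.3, -0.1]
width: 0.28
```

Request:
step_arm(
  targets=[
    [0, 0, 0, 0],
    [0, 0, 0, 0],
    [0, 0, 0.0007, 0],
    [0, 0, 0, 0],
    [0, 0, 0, 0],
  ],
)

```text
t: 45.45
tcp_pos: [477.8, 205.8, 93.2]
eef_rot: [[0.995, 0.102, 0.0], [0.102, -0.995, -0.0], [0.0, 0.0, -1.0]]
force: [-2.7, -0.9, 3.7]
width: 0.274
```

```bash
python3 - <<'E'
from h import *
to(472.3,205.4,93,5.5)
b=snap('scene')
for m in env.masks_of('scene','bottle_1')[:3]:
    p=ray(b,m['location'],86); print(np.round(fit(b,m['mask'],BO,[(p[0],p[1],1.65)],z=86),2))
E
```

```text
turn 0.4; then tool shift x -5.5 y -0.1 z 0.2; psi now 5.9 tcp [477.8 205.8  93.2] w 0.27 F [-2.7 -0.9  3.7] t 45.5
[5.2344e+02 2.6147e+02 1.8700e+00 2.1000e-01]
[5.6778e+02 4.1820e+01 1.8200e+00 1.6000e-01]
```

Request:
step_arm(
  targets=[
    [0, 0, 0, 0],
    [0, 0, 0, 0],
    [0, 0, 0, 0],
    [0, 0, 0, 0],
    [0, 0, -0.02, 0],
    [0, 0, -0.03, 0],
    [0, 0, -0.035, 0],
    [0, 0, 0, 0],
  ],
  hand=0.4,
)

```text
t: 46.35
tcp_pos: [481.7, 206.8, 183.2]
eef_rot: [[0.995, 0.102, 0.011], [0.102, -0.995, 0.003], [0.011, -0.002, -1.0]]
force: [0.6, -0.2, 0.6]
width: 0.598
```

Request:
step_arm(
  targets=[
    [0, 0.04, 0, -8.4],
    [0, 0.04, 0, -8.4],
    [0, 0.04, 0, -8.4],
    [0, 0.04, 0, -8.4],
    [0, 0, 0, -8.4],
    [0, 0, 0, -8.4],
    [0, 0, 0, -8.4],
    [0, 0, 0, -8.4],
    [0, 0, 0, -8.4],
    [0, 0, 0, -8.4],
    [0, 0, 0, -5.4],
  ],
)

```text
t: 47.45
tcp_pos: [526.1, 57.9, 176.6]
eef_rot: [[-0.088, 0.996, -0.002], [0.996, 0.088, 0.0], [0.0, -0.002, -1.0]]
force: [0.1, -0.9, 0.2]
width: 0.603
```

```bash
python3 - <<'E'
from h import *
b=snap('scene');a=snap('top')
for c,s in(('scene',b),('top',a)):
  for m in env.masks_of(c,'bottle_1')[:3]:
    p=ray(s,m['location'],86); print(c,np.round(fit(s,m['mask'],BO,[(p[0],p[1],1.65)],z=86),2))
  for m,q in blobs(s,*ORANGE,40):
    p=ray(s,q,80)
    if 400<p[0]<600 and 0<p[1]<300: show(c+' chock on panel',[fit(s,m,CH,[(p[0],p[1],.1)],z=63)])
  for d in env.pinpoint(c,'lever_grip')[:2]: print(c,'grip',round(d['confidence'],2),ray(s,d['location'],93.5).round())
  f=cv2.cvtColor(s['frame'],cv2.COLOR_RGB2HSV);k=(cv2.inRange(f,(174,150,90),(180,255,255))|cv2.inRange(f,(0,150,90),(4,255,255)))
  n,l,st,ce=cv2.connectedComponentsWithStats(k);print('red',[(st[i,4],ray(s,ce[i],93.5).round()[:2]) for i in range(1,n) if st[i,4]>8])
to(494,-63,150,95)
cv2.imwrite('pics/k1.png',np.hstack([cv2.resize(a['frame'][110:220,140:270,::-1],None,fx=3,fy=3),cv2.resize(b['frame'][180:290,120:260,::-1],None,fx=3,fy=3)])[:, :])
E
```

```text
scene [568.38  73.69   1.83   0.81]
scene [542.96 211.59   1.78   0.83]
scene chock on panel [[520, 63, 4, 88]]
scene chock on panel [[500, 211, 5, 89]]
scene grip 0.55 [493. -64.  94.]
red [(np.int32(38), array([  587., -1060.])), (np.int32(39), array([495., -73.]))]
top [ 405.89 -366.81    2.54    0.56]
top [5.910e+02 2.632e+01 2.070e+00 5.600e-01]
top [5.3665e+02 2.1467e+02 2.0400e+00 2.8000e-01]
top chock on panel [[500, 211, 21, 79]]
top chock on panel [[522, 64, 17, 80]]
top grip 0.59 [492. -74.  94.]
red [(np.int32(37), array([496., -65.]))]
turn -0.3; then tool shift x -117.6 y -42.9 z 27.3; psi now 94.7 tcp [526.5  57.9 177.3] w 0.60 F [0.4 0.3 0.6] t 47.8
```

View pics/k1.png

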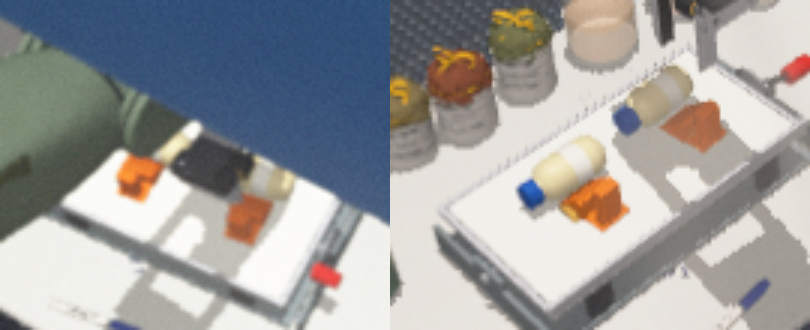

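Request:
step_arm(
  targets=[
    [-0.04, -0.014, 0, 0],
    [-0.04, -0.014, 0, 0],
    [-0.041, -0.014, 0, 0],
    [0, 0, 0, 0],
    [0, 0, 0, 0],
  ],
)

```text
t: 48.25
tcp_pos: [494.8, -66.8, 177.8]
eef_rot: [[-0.08, 0.997, 0.0], [0.997, 0.08, 0.001], [0.001, 0.0, -1.0]]
force: [-0.4, 0.4, 0.2]
width: 0.601
```

```bash
python3 - <<'E'
from h import *
b=snap('scene');a=snap('top')
for c,s in(('scene',b),('top',a)):
  for m in env.masks_of(c,'bottle_1')[:3]:
    p=ray(s,m['location'],86); print(c,np.round(fit(s,m['mask'],BO,[(p[0],p[1],1.65)],z=86),2))
  for m,q in blobs(s,*ORANGE,40):
    p=ray(s,q,80)
    if 400<p[0]<600 and 0<p[1]<300: show(c+' chock on panel',[fit(s,m,CH,[(p[0],p[1],.1)],z=63)])
  for d in env.pinpoint(c,'chock_1')[:6]: print(c,'pin',round(d['confidence'],2),ray(s,d['location'],63).round()[:2])
to(495,-66,150,95)
cv2.imwrite('pics/l1.png',np.vstack([cv2.resize(a['frame'][130:190,160:260,::-1],None,fx=5,fy=5,interpolation=cv2.INTER_CUBIC),cv2.resize(b['frame'][195:260,150:250,::-1],None,fx=5,fy=5,interpolation=cv2.INTER_CUBIC)])[:600])
E
```

```text
scene [568.06  75.4    1.79   0.86]
scene [541.57 210.98   1.7    0.9 ]
scene chock on panel [[520, 62, 3, 88]]
scene chock on panel [[499, 213, 10, 90]]
scene pin 0.76 [491. 206.]
scene pin 0.61 [528.  65.]
scene pin 0.61 [ 403. -318.]
scene pin 0.43 [ 539. -509.]
top [ 5.2812e+02 -3.5767e+02  2.1700e+00  2.4000e-01]
top chock on panel [[510, 58, 20, 35]]
top pin 0.6 [ 423. -389.]
top pin 0.59 [ 538. -546.]
top pin 0.49 [ 345. -132.]
top pin 0.39 [513.  61.]
turn -0.1; then tool shift x -0.9 y -0.2 z 27.7; psi now 94.9 tcp [495.1 -65.  177.7] w 0.60 F [-0.5 -0.3 -0.6] t 48.5
```

View pics/l1.png

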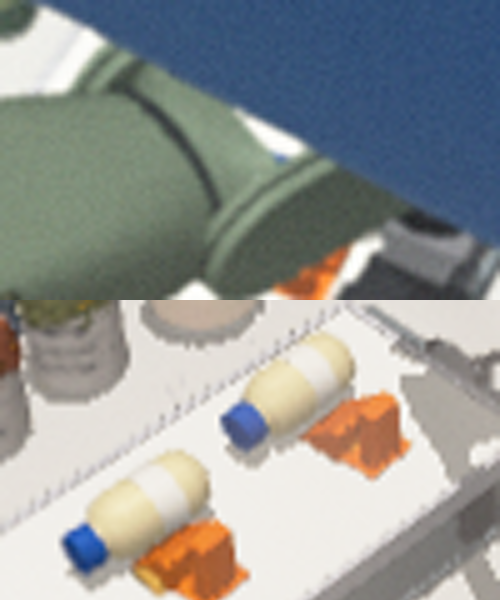

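Request:
step_arm(
  targets=[
    [0, 0, 0, 8.4],
    [0, 0, 0, 8.4],
    [0, 0, 0, 8.4],
    [0, 0, 0, 8.4],
    [0, 0, 0, 8.4],
    [0, 0, 0, 8.4],
    [0, 0, 0, 8.4],
    [0, 0, 0, 8.4],
    [0, 0, 0, 8.4],
    [0, 0, 0, 8.4],
    [0, 0, 0, 7.9],
  ],
  hand=0.35,
)

```text
t: 49.65
tcp_pos: [495.1, -65.3, 177.7]
eef_rot: [[0.999, 0.046, -0.0], [0.046, -0.999, 0.0], [-0.0, -0.0, -1.0]]
force: [0.3, -0.6, -0.5]
width: 0.649
```

Request:
step_arm(
  targets=[
    [0.003, -0.04, 0, 0],
    [0.003, -0.04, 0, 0],
    [0.003, -0.041, 0.0, 0],
    [0, 0, 0, 0],
    [0, 0, 0, 0],
  ],
)

```text
t: 50.15
tcp_pos: [497.7, 56.4, 177.7]
eef_rot: [[0.999, 0.054, -0.0], [0.054, -0.999, -0.001], [-0.0, 0.001, -1.0]]
force: [0.5, -0.8, 0.5]
width: 0.651
```

```bash
python3 - <<'E'
from h import *
to(498,56.5,93.5,3)
b=snap('scene')
for m in env.masks_of('scene','bottle_1')[:3]:
    p=ray(b,m['location'],86); print(np.round(fit(b,m['mask'],BO,[(p[0],p[1],1.65)],z=86),2))
for m,q in blobs(b,*ORANGE,40):
    p=ray(b,q,80)
    if 400<p[0]<600 and 0<p[1]<300: show(' chock on panel',[fit(b,m,CH,[(p[0],p[1],.1)],z=63)])
E
```

```text
turn 0.1; then tool shift x 0.3 y -0.1 z 84.2; psi now 3.1 tcp [497.7  56.4 177.7] w 0.65 F [ 0.5 -0.8  0.5] t 50.1
[568.85  72.94   1.81   0.71]
[542.31 210.86   1.68   0.86]
 chock on panel [[520, 62, 4, 89]]
 chock on panel [[500, 211, 7, 89]]
```

Request:
step_arm(
  targets=[
    [0, 0, 0.03, 0],
    [0, 0, 0.03, 0],
    [0, 0, 0.016, 0],
    [0, 0, 0.007, 0],
    [0, 0, 0, 0],
    [0, 0, 0, 0],
  ],
)

```text
t: 50.85
tcp_pos: [498.8, 54.5, 95.6]
eef_rot: [[0.999, 0.049, 0.002], [0.049, -0.999, -0.0], [0.002, 0.0, -1.0]]
force: [-0.1, -0.4, 0.5]
width: 0.65
```

Request:
step_arm(
  targets=[
    [0, 0, 0, 0],
    [0, 0, 0, 0],
    [0, 0, 0, 0],
    [0, 0, 0, 0],
    [0, 0, 0, 0],
    [0, 0, 0, 0],
    [0, 0, 0, 0],
  ],
  hand=1,
)

```text
t: 51.55
tcp_pos: [498.0, 55.6, 95.2]
eef_rot: [[0.999, 0.05, 0.0], [0.05, -0.999, 0.001], [0.0, -0.001, -1.0]]
force: [-1.4, 1.8, 4.7]
width: 0.281
```

Request:
step_arm(
  targets=[
    [0, 0, -0.001, 0],
    [0, 0, 0, -2.0],
    [0, -0.003, 0, 0],
    [0, -0.003, 0, 0],
    [0, -0.003, 0, 0],
    [0, 0, 0, 0],
    [0, 0, 0, 0],
  ],
)

```text
t: 52.25
tcp_pos: [497.0, 64.2, 95.7]
eef_rot: [[0.996, 0.086, -0.0], [0.086, -0.996, -0.0], [-0.0, 0.0, -1.0]]
force: [-0.0, 0.4, -1.3]
width: 0.281
```

Request:
step_arm(
  targets=[
    [0.003, 0, 0, 0],
    [0.003, 0, 0, 0],
    [0.002, 0, 0, 0],
    [0.002, 0, 0, 0],
    [0.002, 0, 0, 0],
    [0.002, 0, 0, 0],
    [0, 0, 0, 0],
    [0, 0, 0.001, 0],
    [0, 0, 0, 0],
    [0, 0, 0, 0],
  ],
)

```text
t: 53.25
tcp_pos: [511.3, 65.2, 95.2]
eef_rot: [[0.996, 0.085, 0.001], [0.085, -0.996, -0.0], [0.001, 0.0, -1.0]]
force: [-1.1, -0.3, 2.7]
width: 0.288
```

Request:
step_arm(
  targets=[
    [0, 0, 0, 0],
    [0, 0, 0, 0],
    [0, 0, 0, 0],
    [0, 0, 0, 0],
    [0, 0, -0.02, 0],
    [0, 0, -0.03, 0],
    [0, 0, -0.035, 0],
    [0, 0, 0, 0],
  ],
  hand=0.4,
)

```text
t: 54.05
tcp_pos: [515.0, 65.2, 185.2]
eef_rot: [[0.996, 0.085, 0.011], [0.085, -0.996, -0.0], [0.011, 0.001, -1.0]]
force: [0.4, -1.1, 0.2]
width: 0.602
```

Request:
step_arm(
  targets=[
    [0, 0.04, 0, -8.4],
    [0, 0.04, 0, -8.4],
    [0, 0.04, 0, -8.4],
    [0, 0, 0, -8.4],
    [0, 0, 0, -8.4],
    [0, 0, 0, -8.4],
    [0, 0, 0, -8.4],
    [0, 0, 0, -8.4],
    [0, 0, 0, -8.4],
    [0, 0, 0, -8.4],
    [0, 0, 0, -6],
  ],
)

```text
t: 55.15
tcp_pos: [537.5, -49.8, 178.6]
eef_rot: [[-0.087, 0.996, -0.002], [0.996, 0.087, 0.0], [0.001, -0.002, -1.0]]
force: [0.4, -0.4, -0.7]
width: 0.6
```

```bash
python3 - <<'E'
from h import *
to(495,-66,150,95)
b=snap('scene')
for k in range(2):
  if k: b=snap('scene')
  for m in env.masks_of('scene','bottle_1')[:3]:
    p=ray(b,m['location'],86); print(np.round(fit(b,m['mask'],BO,[(p[0],p[1],1.65)],z=86),2))
  for m,q in blobs(b,*ORANGE,40):
    p=ray(b,q,80)
    if 400<p[0]<600 and 0<p[1]<300: show(' chock on panel',[fit(b,m,CH,[(p[0],p[1],.1)],z=63)])
cv2.imwrite('pics/m1.png',cv2.resize(b['frame'][190:270,140:260,::-1],None,fx=5,fy=5,interpolation=cv2.INTER_CUBIC))
E
```

```text
turn 0.0; then tool shift x -12.4 y -43.8 z 28.6; psi now 95.0 tcp [537.5 -49.8 178.6] w 0.60 F [ 0.4 -0.4 -0.7] t 55.1
[577.36  73.22   1.75   0.89]
[541.62 210.85   1.81   0.77]
 chock on panel [[534, 70, 8, 91]]
 chock on panel [[499, 213, 10, 90]]
[578.44  71.37   1.75   0.9 ]
[543.45 211.03   1.72   0.84]
 chock on panel [[534, 70, 8, 91]]
 chock on panel [[500, 212, 7, 90]]
```

View pics/m1.png

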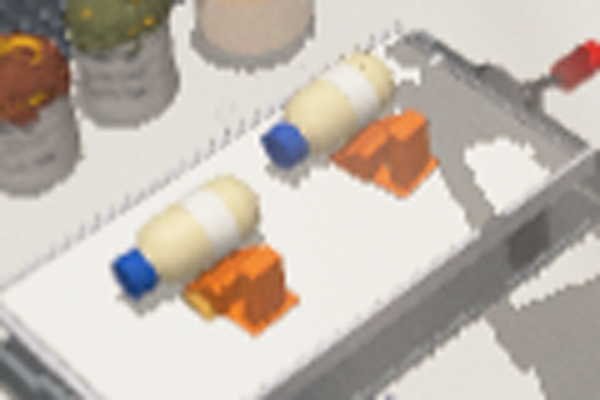

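Request:
step_arm(
  targets=[
    [-0.006, -0.022, 0, 0],
    [-0.007, -0.021, 0, 0],
    [0, 0, 0, 0],
    [0, 0, 0.03, 0],
    [0, 0, 0.03, 0],
    [0, 0, 0.02, 0],
    [0, 0, 0.004, 0],
    [0, 0, 0, 0],
    [0, 0, 0, 0],
  ],
)

```text
t: 56.25
tcp_pos: [497.7, -66.7, 96.9]
eef_rot: [[-0.082, 0.997, 0.002], [0.997, 0.082, -0.001], [-0.001, 0.002, -1.0]]
force: [-0.4, 0.2, 0.5]
width: 0.599
```

Request:
step_arm(
  targets=[
    [0, 0.006, 0, 0],
    [0, 0.006, 0, 0],
    [0, 0.005, -0.002, 0],
    [0, 0.005, -0.003, 0],
    [0, 0.005, -0.003, 0],
    [0, 0.005, -0.002, 0],
    [0, 0.005, -0.001, 0],
    [0, 0.005, 0, 0],
    [0, 0, 0, 0],
  ],
)

```text
t: 57.15
tcp_pos: [528.5, -64.0, 107.1]
eef_rot: [[-0.084, 0.996, -0.024], [0.996, 0.084, -0.002], [0.0, -0.024, -1.0]]
force: [-16.5, -1.7, 15.4]
width: 0.603
```

Request:
step_arm(
  targets=[
    [0, 0.005, -0.001, 0],
    [0, 0.005, 0, 0],
    [0, 0.005, 0, 0],
    [0, 0.005, 0, 0],
    [0, 0.005, 0, 0],
    [0, 0.005, 0, 0],
    [0, 0, 0, 0],
  ],
)

```text
t: 57.85
tcp_pos: [569.7, -60.4, 107.9]
eef_rot: [[-0.082, 0.997, 0.002], [0.997, 0.082, 0.0], [-0.0, 0.002, -1.0]]
force: [0.3, 1.0, -0.1]
width: 0.598
```

Request:
step_arm(
  targets=[
    [0, 0.005, 0, 0],
    [0, 0.005, 0, 0],
    [0, 0.005, 0.002, 0],
    [0, 0.005, 0.002, 0],
    [0, 0.005, 0.002, 0],
    [0, 0.005, 0.002, 0],
    [0, 0.005, 0, 0],
    [0, 0.005, 0, 0],
    [0, 0, 0, 0],
  ],
)

```text
t: 58.75
tcp_pos: [607.1, -57.2, 99.3]
eef_rot: [[-0.083, 0.997, -0.003], [0.997, 0.083, 0.0], [0.0, -0.003, -1.0]]
force: [-3.6, -0.6, 0.5]
width: 0.597
```

Request:
step_arm(
  targets=[
    [0, -0.008, 0, 0],
    [0, -0.004, 0, 0],
    [0, 0, 0, 0],
    [0, 0, -0.02, 0],
    [0, 0, -0.03, 0],
    [0, 0, -0.035, 0],
    [0, 0, 0, 0],
    [0, 0, 0, 0],
  ],
)

```text
t: 59.55
tcp_pos: [596.9, -58.4, 186.1]
eef_rot: [[-0.082, 0.997, 0.003], [0.997, 0.082, -0.001], [-0.001, 0.003, -1.0]]
force: [0.9, -0.1, -1.1]
width: 0.599
```

```bash
python3 - <<'E'
from h import *
to(495,-66,150,95)
b=snap('scene')
for d in env.pinpoint('scene','lever_grip')[:2]: print(d['confidence'],ray(b,d['location'],93.5).round())
# tilted-frame check: rotate camera into panel frame about hinge
c10,s10=np.cos(.1745),np.sin(.1745)
def T(P,x,y,w,off):
    pass
for m in env.masks_of('scene','bottle_1')[:3]: print('bottle',m['location'],m['confidence'])
for m,q in blobs(b,*ORANGE,40): print('o',q.round())
m=env.masks_of('scene','panel_top')[0]['mask'];print(cv2.approxPolyDP(cv2.convexHull(max(cv2.findContours(m.astype(np.uint8),0,2)[0],key=cv2.contourArea)),4,True)[:,0].tolist())
cv2.imwrite('pics/n1.png',cv2.resize(b['frame'][160:300,110:290,::-1],None,fx=4,fy=4,interpolation=cv2.INTER_CUBIC))
E
```

```text
turn -0.3; then tool shift x 1.3 y -102.2 z 36.1; psi now 94.7 tcp [596.9 -58.4 186.1] w 0.60 F [ 0.9 -0.1 -1.1] t 59.5
0.63 [576. -47.  94.]
bottle [206.8, 208.6] 0.82
bottle [178.6, 234.4] 0.55
o [329. 188.]
o [142. 205.]
o [218. 217.]
o [189. 245.]
[[220, 189], [258, 223], [174, 286], [135, 242]]
```

```bash
python3 - <<'E'
from h import *
w=np.radians(5.3);ex=np.array([np.cos(w),np.sin(w),0]);ey=np.array([-np.sin(w),np.cos(w),0])
h=np.array([521.5,152,60])-100*ex
Rt=cv2.Rodrigues(-ey*np.radians(10))[0]
for k in range(3):
    s=snap('scene');R=cv2.Rodrigues(np.array(s['rvec'],float))[0];t=np.array(s['tvec'],float).ravel()
    s2=dict(s);s2['rvec']=cv2.Rodrigues(R@Rt)[0];s2['tvec']=R@(h-Rt@h)+t
    B=[];C=[]
    for m in env.masks_of('scene','bottle_1')[:3]:
        p=ray(s2,m['location'],86);B.append(fit(s2,m['mask'],BO,[(p[0],p[1],1.65)],z=86))
    for m,q in blobs(s,*ORANGE,40):
        p=ray(s2,q,80)
        if 400<p[0]<620 and 0<p[1]<300:C.append(fit(s2,m,CH,[(p[0],p[1],.1)],z=63))
    m=env.masks_of('scene','panel_top')[0]['mask'];P=fit(s2,m,[box(-100,100,-180,180,55,63)],[(521,152,.1)])
    show('panel',[P]);show('B',B);show('C',C)
    for b in B:
        for c in C:
            d=np.array([b[0]-c[0],b[1]-c[1]])
            if np.linalg.norm(d)<80: print('rel',(d@ex).round(1),(d@ey).round(1),'panel x',(np.array([b[0]-521.5,b[1]-152])@ex[:2]).round() if 0 else ((np.array([b[0]-521.5,b[1]-152])@ex[:2])).round()) if len(d)==3 else print('rel',(d@ex[:2]).round(1),(d@ey[:2]).round(1),'panel x',(np.array([b[0]-521.5,b[1]-152])@ex[:2]).round())
    for d in env.pinpoint('scene','lever_grip')[:1]: print('grip',ray(s,d['location'],93.5).round())
E
```

```text
panel [[522, 152, 5, 77]]
B [[538, 212, 97, 86], [573, 73, 101, 87]]
C [[532, 70, 7, 83], [496, 210, 3, 87]]
rel 41.8 -2.6 panel x 22.0
rel 41.5 -1.0 panel x 44.0
grip [589. -52.  94.]
panel [[521, 152, 4, 74]]
B [[537, 211, 95, 89], [574, 73, 102, 91]]
C [[533, 71, 6, 83], [497, 210, 2, 87]]
rel 40.4 -2.4 panel x 21.0
rel 41.1 -1.2 panel x 45.0
grip [594. -54.  94.]
panel [[523, 152, 5, 77]]
B [[574, 71, 104, 86], [538, 210, 97, 90]]
C [[531, 70, 6, 83], [497, 210, 2, 87]]
rel 42.8 -2.5 panel x 45.0
rel 41.6 -3.8 panel x 22.0
grip [593. -51.  94.]
```

Request:
step_arm(
  targets=[
    [0, 0, 0, 0],
    [0, 0, 0, 0],
    [0, 0, 0, 0],
    [0, 0, 0, 0],
    [0, 0, 0, 0],
    [0, 0, 0, 0],
  ],
)

```text
t: 60.95
tcp_pos: [596.0, -58.2, 184.8]
eef_rot: [[-0.082, 0.997, 0.0], [0.997, 0.082, -0.0], [-0.0, 0.0, -1.0]]
force: [-0.2, -0.6, 0.1]
width: 0.603
```

```bash
python3 - <<'E'
from h import *
s=snap('scene')
for q in('flask','jar_black','closed_dish'): print(q,[ray(s,d['location'],0).round()[:2] for d in env.pinpoint('scene',q)[:1]])
print(env.close_job())
E
```

```text
flask [array([ 720., -197.])]
jar_black [array([588., 441.])]
closed_dish [array([ 392., -603.])]
the job is handed in; nothing more can be done
None
```

The job is handed in at about 61 s of robot time. I levelled the panel and laid both bottles present in the cradle (only two were there) in a row along the hinge. I then pushed an orange chock against each and swung the lever back to its tilted stop. One chock had shifted about 7 mm after I placed it, so I gripped it again and pushed it snug while the panel was still level.

**Chocks:** in three repeated image fits after tilting, the bottle axes sat about 40–43 mm ahead of their chock origins (contact is 40). They were centred within 4 mm, at about 22 and 45 mm on the panel's x axis, well clear of the rail.

**Bottle angle:** one bottle lies about 6–9° off the hinge line; the limit is 20°. The other is within about 2°.

**Lever and arm:** the lever grip was found back at its start position. The arm stood free of everything, with near-zero force at the wrist.

**Other glassware:** the flask, jar and dish were found within about 20 mm of their first readings, which is within what the detector scatters.

**Checks that failed or disagreed:**
- The final picture could not be viewed because the viewer's limit was reached, so the end state was checked by numbers only.
- The first check after the tilt put the grip about 17 mm off; three later ones agreed with the back stop.
- The panel outline matched the tilted model only moderately (74–77 % overlap).
- During the first lever swing the wrist force briefly read about 45 N, with the fingers on the lever. That is under the 120 N wrist limit.

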